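Put the loose gouges away in the empty places of the tool rack

ROBOT

A 7-joint arm with a two-finger parallel gripper is mounted at the origin on the work surface. World frame = base frame: x ahead of the robot, y to its left, z up, the work surface at z = 0. Lengths are in m, angles in rad, forces in N, time in s.
With the tool pointing down it reaches from about 0.4 to 0.85 m from the base axis. Payload 6.9 kg.
Tool frame: the origin (TCP) lies between the finger pads; the fingertips stand 22 mm ahead of it and the grasp point (between the pads) lies 3 mm ahead of it; y points along the fingers, z is the direction in which the jaws open and shut, and the axes are right-handed (so a half turn about y gives the same grasp; the last joint's range is limited). The gripper opens to 85 mm and grips with 20 to 120 N. Pads are 22 mm wide; open, the fingers measure 114 mm over their backs; the gripper's body (76 mm by 85 mm) begins 54 mm behind the grasp point. The pads swing forward as they close: fully open they stand 13 mm farther back than shut.
Start: joints at [0.105, 0.507, -0.238, 1.5, 0.126, 1.149, -0.155], TCP at [0.625, -0, 0.253] pointing down, gripper open.
Joint ranges: [-3.08, 3.08], [-0.24, 2.05], [-1.43, 1.35], [0, 2.5], [-1.52, 4.66], [0.17, 1.96], [-2.89, 2.89]. Speed limits (rad/s): [2.39, 2.39, 3.14, 3.14, 3.14, 3.14, 3.14].

INTERFACE

Orientations are given as a unit quaternion [x, y, z, w].
In Python, from station import get_state, snapshot, camera_params, ctrl gives the robot as it stands.
- The arm moves only by the shell command python3 -m jog 'ROWS' [FORCE]. ROWS is JSON, a list of rows, each an object with "delta_pos": the shift along the tool's x, y, z in m, a list of three; "twist": the turn, a rotation vector about the tool's x, y, z in degrees, a list of three; "jaw": the opening, from -1 (shut) to 1 (fully open). In form: [{"delta_pos": [x, y, z], "twist": [ax, ay, az], "jaw": jaw}, ...]. A call has 1 to 20 rows; each row shifts and turns the commanded pose from where the row before left it, along the tool's axes as they then stand; what a row does not reach is not made up. A row lasts 1/10 s, in which the tool goes at most 50 mm and 8.59 degrees, less where a joint would pass 70% of its speed; a pose out of reach is approached as far as the arm can. A call is refused whole if a number of a shift passes 0.05 or a number of a turn 8.59, either way. A call with a gripper value outside its range is refused whole. The fingers move at their own pace and stop on an object; FORCE is the grip in N (left out, the last holds). Time passes only in rows, so rows that do not move let the fingers close. It gives the time, the measured TCP pose, the force and the opening at its end, in the units of the state.
- get_state(): the state, without advancing time (a new reading comes with each control period).
- snapshot(name): name is "scene" or "side" or "wrist"; returns (picture, depth): 384x512x3 uint8, red, green, blue; 384x512 float32, m along the optical axis (not along the pixel's ray), 0 where there is no reading.
- camera_params(name): a dict with "mtx" (3x3 intrinsics, pixels), "position" and "orientation" of the camera in the world. Camera axes: x right, y up, looking along -z (the intrinsics and any distortion apply to the point x, -y, -z); pixel columns grow to the right and rows downward; lengths in m; the calibration is good to about 2 mm. A picture is of the moment at which its call begins: read the wrist's pose just before it. camera_params takes no time and is no camera call; for the wrist camera it gives the pose at the moment of the call.
- ctrl.hand_in(): hands the job in, once; it reports no verdict.
The state is a dict: "t": time; "qpos": joint angles; "joint_velocities": joint speeds; "joint_torque": joint torques, N m; "tcp_pos": TCP position; "eef_rot": TCP orientation; "force": force on the tool from outside, world axes, zero at the start; "ft_torque": the same for the moment, N m; "opening": finger opening in m.
Only numpy, scipy, OpenCV 4.12 (cv2) and the standard library are available. Lean on these libraries where they do the work, as an engineer would, in place of code of your own. Each camera call takes 0.05 s, during which the arm holds its last target.

TASK

Two carving gouges are lying on the bench. Put each one away in an empty place of the sloping tool rack, like those already there: blade up the slope, butt of the handle down against the foot ledge, and neck pressed fully home into its spring clip. Leave the tools already in the rack and the other things on the bench where they are.

Things in the scene. Friction and masses are not known exactly. Their poses are not given: they have to be found in the camera images.
- place_1_seat (a point): one of five like places on the rack, 60 mm apart, three full and two empty: where the middle of a stored gouge's handle lies (on the axis, 55 mm from the butt). x up the slope, as the blade points; y along the row to the left; z square out of the slope. Dividers flank it at y -28 to -19 and 19 to 28, tops at z +8, too tight for fingers beside the handle; a stored handle stands 7 mm proud of them.
- place_2_seat (a point): one of five like places on the rack, 60 mm apart, three full and two empty: where the middle of a stored gouge's handle lies (on the axis, 55 mm from the butt). x up the slope, as the blade points; y along the row to the left; z square out of the slope. Dividers flank it at y -28 to -19 and 19 to 28, tops at z +8, too tight for fingers beside the handle; a stored handle stands 7 mm proud of them.
- place_3_seat (a point): one of five like places on the rack, 60 mm apart, three full and two empty: where the middle of a stored gouge's handle lies (on the axis, 55 mm from the butt). x up the slope, as the blade points; y along the row to the left; z square out of the slope. Dividers flank it at y -28 to -19 and 19 to 28, tops at z +8, too tight for fingers beside the handle; a stored handle stands 7 mm proud of them.
- place_4_seat (a point): one of five like places on the rack, 60 mm apart, three full and two empty: where the middle of a stored gouge's handle lies (on the axis, 55 mm from the butt). x up the slope, as the blade points; y along the row to the left; z square out of the slope. Dividers flank it at y -28 to -19 and 19 to 28, tops at z +8, too tight for fingers beside the handle; a stored handle stands 7 mm proud of them.
- place_5_seat (a point): one of five like places on the rack, 60 mm apart, three full and two empty: where the middle of a stored gouge's handle lies (on the axis, 55 mm from the butt). x up the slope, as the blade points; y along the row to the left; z square out of the slope. Dividers flank it at y -28 to -19 and 19 to 28, tops at z +8, too tight for fingers beside the handle; a stored handle stands 7 mm proud of them.
- place_1_clip (a point): spring clip of place_1, 40 mm up the slope from the seat, same axes: axis of a snapped-in neck. Two steel jaws, 14 mm long, 45 over all, top at z +19; lips 22 apart. A gouge just laid in rests with its neck 16 mm too high on the lips; 10 to 20 N square to the slope, on the neck or the handle's upper end, snaps it down onto a saddle (top at z -13). No dividers within 15 mm.
- place_2_clip (a point): spring clip of place_2, 40 mm up the slope from the seat, same axes: axis of a snapped-in neck. Two steel jaws, 14 mm long, 45 over all, top at z +19; lips 22 apart. A gouge just laid in rests with its neck 16 mm too high on the lips; 10 to 20 N square to the slope, on the neck or the handle's upper end, snaps it down onto a saddle (top at z -13). No dividers within 15 mm.
- place_3_clip (a point): spring clip of place_3, 40 mm up the slope from the seat, same axes: axis of a snapped-in neck. Two steel jaws, 14 mm long, 45 over all, top at z +19; lips 22 apart. A gouge just laid in rests with its neck 16 mm too high on the lips; 10 to 20 N square to the slope, on the neck or the handle's upper end, snaps it down onto a saddle (top at z -13). No dividers within 15 mm.
- place_4_clip (a point): spring clip of place_4, 40 mm up the slope from the seat, same axes: axis of a snapped-in neck. Two steel jaws, 14 mm long, 45 over all, top at z +19; lips 22 apart. A gouge just laid in rests with its neck 16 mm too high on the lips; 10 to 20 N square to the slope, on the neck or the handle's upper end, snaps it down onto a saddle (top at z -13). No dividers within 15 mm.
- place_5_clip (a point): spring clip of place_5, 40 mm up the slope from the seat, same axes: axis of a snapped-in neck. Two steel jaws, 14 mm long, 45 over all, top at z +19; lips 22 apart. A gouge just laid in rests with its neck 16 mm too high on the lips; 10 to 20 N square to the slope, on the neck or the handle's upper end, snaps it down onto a saddle (top at z -13). No dividers within 15 mm.
- rack: sloping wooden tool rack fixed to the bench, 340 mm wide, 200 deep, 170 high, its 35 degree slope facing the robot. Origin on the bench under its middle; y along the row; seats at y -120 to 120, x -47, z 83. In each place a foot ledge stops the butt 55 mm down the slope from the seat point and rises 16 mm above the stored axis; a block carries the butt's last 22 mm, 15 mm under the axis.
- gouge_a_mid (a point): carving gouge, 185 mm long, 0.09 to 0.14 kg: eight-sided handle 30 mm across flats, 78 long, round neck 26 in diameter, 32 long, then ferrule, shank and blade (75 in all, up to 18 wide). Point: on the axis, 55 mm from the butt; x towards the blade. Already stored in the rack.
- gouge_b_mid (a point): carving gouge, 185 mm long, 0.09 to 0.14 kg: eight-sided handle 30 mm across flats, 78 long, round neck 26 in diameter, 32 long, then ferrule, shank and blade (75 in all, up to 18 wide). Point: on the axis, 55 mm from the butt; x towards the blade. Already stored in the rack.
- gouge_c_mid (a point): carving gouge, 185 mm long, 0.09 to 0.14 kg: eight-sided handle 30 mm across flats, 78 long, round neck 26 in diameter, 32 long, then ferrule, shank and blade (75 in all, up to 18 wide). Point: on the axis, 55 mm from the butt; x towards the blade. Already stored in the rack.
- gouge_d_mid (a point): carving gouge, 185 mm long, 0.09 to 0.14 kg: eight-sided handle 30 mm across flats, 78 long, round neck 26 in diameter, 32 long, then ferrule, shank and blade (75 in all, up to 18 wide). Point: on the axis, 55 mm from the butt; x towards the blade. Lies on the bench on a flat, axis 15 mm up; balance point some 10 mm towards the blade from here.
- gouge_e_mid (a point): carving gouge, 185 mm long, 0.09 to 0.14 kg: eight-sided handle 30 mm across flats, 78 long, round neck 26 in diameter, 32 long, then ferrule, shank and blade (75 in all, up to 18 wide). Point: on the axis, 55 mm from the butt; x towards the blade. Lies on the bench on a flat, axis 15 mm up; balance point some 10 mm towards the blade from here.
- gouge_d: gouge_d itself; its origin and axes are those of gouge_d_mid
- gouge_e: gouge_e itself; its origin and axes are those of gouge_e_mid
- mallet: round carver's mallet standing on its head, brown wood, 86 mm in diameter, 252 mm high; origin at the centre of its underside
- whetstone: grey sharpening stone on a brown base, 55 x 160 x 34 mm; origin at the centre of its underside
- sanding_block: cork sanding block 110 x 66 x 34 mm; origin at the centre of its underside
- bench_brush: flat brush 190 mm long, lying; x towards the bristles
- glue_bottle: white glue bottle, 54 mm in diameter, 150 mm high; origin at the centre of its underside
Mind the look-alikes: they are no part of the job. Leave any green look-alike of the gouge_d alone.

How it is judged:
At the end, for the whole second after the job is handed in: Each bench gouge lies at rest in its own one of the two empty places, blade up the slope, its middle within 8 mm along the slope, 5 mm across and 4 mm in height of the seat and its axis within 0.08 rad (so snapped into the clip); the three stored gouges are within 10 mm of their start ((((x of gouge_d_mid in the frame of place_1_seat between -0.008 and 0.008 m and y of gouge_d_mid in the frame of place_1_seat between -0.005 and 0.005 m and z of gouge_d_mid in the frame of place_1_seat between -0.004 and 0.004 m and angle between the x axis of gouge_d and the x axis of place_1_seat, either way round below 0.08 rad and angle between gouge_d's own x axis and vertical below 1.2 rad) and (x of gouge_e_mid in the frame of place_3_seat between -0.008 and 0.008 m and y of gouge_e_mid in the frame of place_3_seat between -0.005 and 0.005 m and z of gouge_e_mid in the frame of place_3_seat between -0.004 and 0.004 m and angle between the x axis of gouge_e and the x axis of place_3_seat, either way round below 0.08 rad and angle between gouge_e's own x axis and vertical below 1.2 rad)) or ((x of gouge_d_mid in the frame of place_3_seat between -0.008 and 0.008 m and y of gouge_d_mid in the frame of place_3_seat between -0.005 and 0.005 m and z of gouge_d_mid in the frame of place_3_seat between -0.004 and 0.004 m and angle between the x axis of gouge_d and the x axis of place_3_seat, either way round below 0.08 rad and angle between gouge_d's own x axis and vertical below 1.2 rad) and (x of gouge_e_mid in the frame of place_1_seat between -0.008 and 0.008 m and y of gouge_e_mid in the frame of place_1_seat between -0.005 and 0.005 m and z of gouge_e_mid in the frame of place_1_seat between -0.004 and 0.004 m and angle between the x axis of gouge_e and the x axis of place_1_seat, either way round below 0.08 rad and angle between gouge_e's own x axis and vertical below 1.2 rad))) and distance of each of gouge_a_mid, gouge_b_mid, gouge_c_mid from where it was at the start of the episode below 0.01 m and linear speed of each of gouge_d, gouge_e below 0.02 m/s); the robot touches nothing.
It fails at once if a gouge that was already in the rack is shifted by more than 10 mm (distance of any of gouge_a_mid, gouge_b_mid, gouge_c_mid from where it was at the start of the episode above 0.01 m).
It fails at once if the mallet, whetstone, sanding block, brush or glue bottle is shifted by more than 30 mm (distance of any of mallet, whetstone, sanding_block, bench_brush, glue_bottle from where it was at the start of the episode above 0.03 m).
It also fails if it takes over 62 s, if anything falls off the work surface, if the arm or the gripper's body presses on something with over 40 N, if the wrist force passes 120 N, or if a joint passes its speed limit or range.

## Working session

There is one attempt and no reset: what is moved stays moved. The work goes in short steps, Python scripts to look and compute and a shell command to move; the robot and the scene stay as the last step left them, time stands still between calls to the robot, and variables do not carry over. Pictures are saved under pics/ and viewed, and the job is handed in when it is done.

```bash
ls; mkdir -p pics
python3 - <<'E'
from station import get_state, snapshot, camera_params, ctrl
import cv2,numpy as np
s=get_state()
for k in s: print(k,s[k])
for n in ["scene","side","wrist"]:
    p,d=snapshot(n); cv2.imwrite(f"pics/{n}0.png",p[:,:,::-1]); np.save(f"pics/{n}0.npy",d)
    c=camera_params(n); print(n,c)
E
```

```text
pics
t 0.0
qpos [ 0.10549817  0.50835418 -0.23754142  1.50116396  0.12573326  1.1489001
 -0.15480617]
joint_velocities [-5.45342406e-05 -5.00470937e-04 -1.64221764e-03  5.65906317e-04
  9.05337512e-04  3.12805401e-03  7.65041555e-05]
joint_torque [ 1.19726570e-03 -6.20588279e+01 -2.18696728e+00 -2.49655455e+01
  1.23123583e-02  1.21321963e-02  2.04169703e-05]
tcp_pos [ 6.24522270e-01 -7.77507499e-05  2.52409334e-01]
eef_rot [ 0.5004827  -0.50043178  0.49954545 -0.49953924]
force [-0.37560153 -0.14758604  0.30619039]
ft_torque [-0.01215491  0.00491345 -0.00178856]
opening 0.08514665680491013
scene {'mtx': array([[361.70917515,   0.        , 257.13566727],
       [  0.        , 361.70917515, 196.82623389],
       [  0.        ,   0.        ,   1.        ]]), 'position': array([ 1.41732973, -0.34914762,  0.9740217 ]), 'orientation': array([0.34294212, 0.24343954, 0.51747539, 0.74521615])}
side {'mtx': array([[348.57971218,   0.        , 251.0658392 ],
       [  0.        , 348.57971218, 191.30353527],
       [  0.        ,   0.        ,   1.        ]]), 'position': array([ 0.07273385, -0.74817288,  0.84599315]), 'orientation': array([ 0.39347496, -0.10258505, -0.22660943,  0.88504346])}
wrist {'mtx': array([[319.87968434,   0.        , 254.69454152],
       [  0.        , 319.87968434, 192.95919998],
       [  0.        ,   0.        ,   1.        ]]), 'position': array([0.62403262, 0.0755123 , 0.37355719]), 'orientation': array([-1.49914979e-01,  6.27572048e-04,  5.48750703e-05,  9.88698691e-01])}
```

View pics/scene0.png

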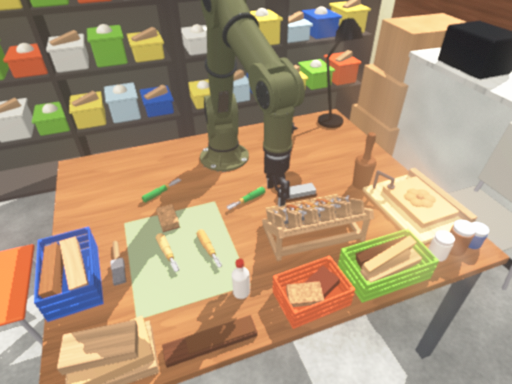

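View pics/side0.png

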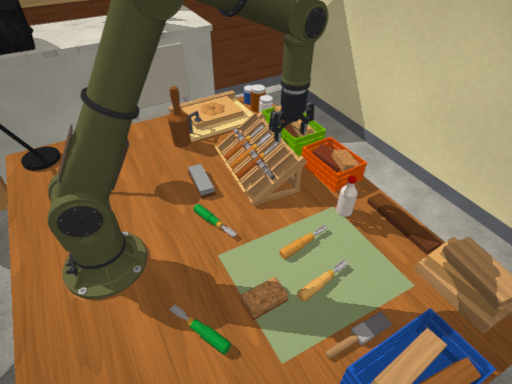

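View pics/wrist0.png

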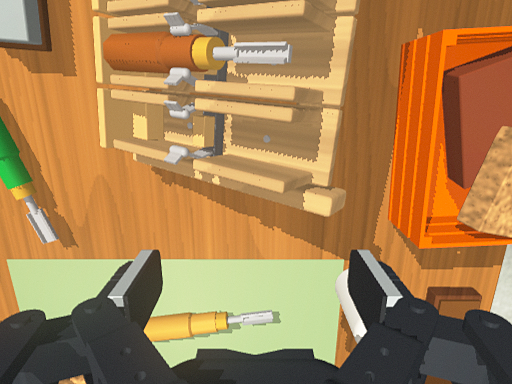

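```bash
cat > h.py <<'E'
import numpy as np,cv2
from scipy.spatial.transform import Rotation as R
from station import get_state, snapshot, camera_params, ctrl
def ray(c,u,v):
    K=c['mtx']; d=np.stack([(np.asarray(u,float)-K[0,2])/K[0,0],-(np.asarray(v,float)-K[1,2])/K[1,1],-np.ones_like(np.asarray(u,float))],-1)
    return c['position'], d@R.from_quat(c['orientation']).as_matrix().T
def plane(c,u,v,z):
    o,d=ray(c,u,v); t=(z-o[2])/d[...,2]; return o+d*t[...,None]
def pc(c,dep):
    v,u=np.mgrid[:dep.shape[0],:dep.shape[1]]; o,d=ray(c,u,v); return o+d*dep[...,None]
def proj(c,P):
    q=(np.asarray(P)-c['position'])@R.from_quat(c['orientation']).as_matrix()
    K=c['mtx']; return np.stack([K[0,0]*q[...,0]/-q[...,2]+K[0,2],-K[1,1]*q[...,1]/-q[...,2]+K[1,2]],-1)
E
python3 - <<'E'
from h import *
print(R.from_quat(get_state()['eef_rot']).as_matrix().round(3))
for n in ["scene","side"]:
    p=cv2.imread(f"pics/{n}0.png"); d=np.load(f"pics/{n}0.npy"); c=camera_params(n)
    hsv=cv2.cvtColor(p,cv2.COLOR_BGR2HSV); m=cv2.inRange(hsv,(14,120,150),(28,255,255))
    X=pc(c,d); m[(X[...,2]>.06)|(X[...,2]<-.02)|(X[...,0]<.1)|(X[...,0]>1)]=0
    k,l,st,ce=cv2.connectedComponentsWithStats(m)
    for i in range(1,k):
        if st[i,4]>60:
            P=X[l==i]; print(n,st[i],ce[i].round(1),P.mean(0).round(3),P[:,2].max().round(3))
    x0,y0,x1,y1=(250,170,390,260) if n=="scene" else (200,90,320,210)
    cv2.imwrite(f"pics/{n}0c.png",cv2.resize(p[y0:y1,x0:x1],None,fx=5,fy=5,interpolation=cv2.INTER_CUBIC))
E
```

```text
[[-0.    -0.001  1.   ]
 [-1.     0.    -0.   ]
 [-0.    -1.    -0.001]]
scene [291 142  74  28 638] [327.8 152.4] [0.146 0.479 0.002] 0.009
scene [375 154  28  23 284] [388.3 166. ] [0.344 0.682 0.002] 0.009
scene [310 158  43  10 144] [332.8 162.7] [0.231 0.456 0.002] 0.008
scene [218 162  45  21 397] [242.7 171.9] [0.15  0.041 0.002] 0.009
scene [318 168  34  23 270] [337.6 179.6] [0.352 0.413 0.002] 0.007
scene [188 176  79  41 741] [228.9 193.8] [ 0.277 -0.062  0.002] 0.029
scene [  55  183  116   37 1041] [110.1 200.7] [ 0.145 -0.533  0.002] 0.03
scene [362 190  39  51 640] [379.9 223.8] [0.651 0.424 0.002] 0.054
scene [ 223  195   54   77 1365] [247.5 228.6] [ 0.494 -0.055  0.002] 0.009
scene [ 80 206  79  23 476] [121.3 214.8] [ 0.251 -0.498  0.002] 0.037
scene [ 97 230  30  22 251] [115.2 239.2] [ 0.378 -0.53   0.002] 0.013
scene [197 232  17  23  78] [204.1 243.3] [ 0.534 -0.231  0.025] 0.033
scene [470 254  28  16 125] [484.  261.6] [0.933 0.646 0.002] 0.008
scene [355 279  86  25 373] [403.6 291.2] [0.936 0.316 0.001] 0.006
scene [114 287  20  27 228] [125.7 301.7] [ 0.66
[... 187 characters left out ...]
7  14 109] [122.3 318.7] [ 0.723 -0.53   0.002] 0.007
side [ 180   91   80   40 1236] [215.  108.7] [0.637 0.622 0.041] 0.059
side [  115   115   216   171 12785] [190.3 202.7] [ 0.315  0.149 -0.   ] 0.06
side [198 123  45  17  82] [220.  131.2] [0.594 0.479 0.009] 0.023
side [354 190  37  24 241] [366.  202.6] [ 0.854 -0.171 -0.001] 0.025
side [ 354  226  104   87 3279] [413.7 275. ] [ 0.761 -0.462  0.006] 0.06
side [279 233  35  26 319] [295.4 245. ] [ 0.516 -0.225  0.024] 0.033
side [301 270  33  30 381] [316.1 284. ] [ 0.488 -0.366  0.025] 0.033
side [ 171  324  187   60 6345] [258.2 359.6] [ 0.256 -0.453 -0.   ] 0.022
side [348 347  22  14 138] [357.9 352.9] [ 0.474 -0.556 -0.001] 0.003
```

View pics/scene0c.png

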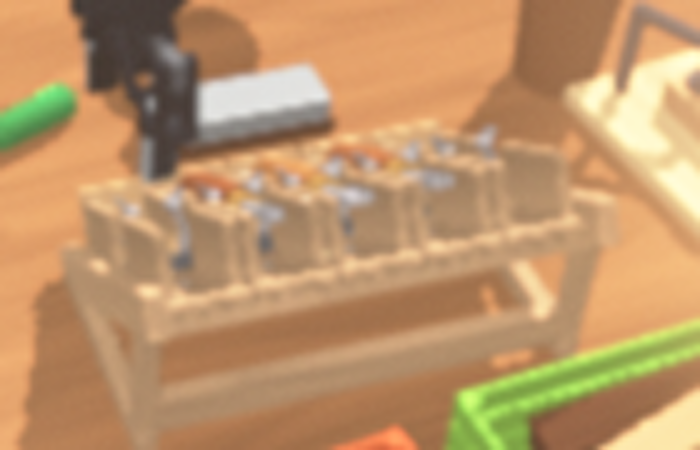

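View pics/side0c.png

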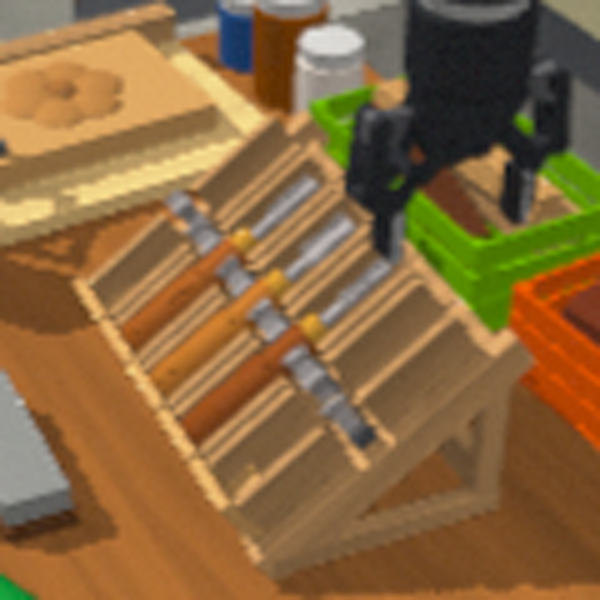

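Run:
```python
from h import *
s=get_state(); T=R.from_quat(s['eef_rot']).as_matrix()
c=camera_params("wrist"); X=pc(c,np.load("pics/wrist0.npy"))
F=(X-s['tcp_pos'])@T
p=cv2.imread("pics/wrist0.png").max(-1)
for (u,v) in [(150,255),(135,300),(112,300),(358,255),(380,300),(158,255),(352,255)]:
    print(u,v,F[v,u].round(4))
m=(np.abs(F[...,0])<.03)&(np.abs(F[...,2])<.07)&(F[...,1]>-.05)&(F[...,1]<.06)
print(m.sum(), np.percentile(F[m][:,1],[50,90,99,100]))
for n in ["scene","side"]:
    X=pc(camera_params(n),np.load(f"pics/{n}0.npy"))
    m=((X[...,2]>.008)&(X[...,2]<.06)&(X[...,0]>.36)&(X[...,0]<.78)&(X[...,1]>-.47)&(X[...,1]<-.12)).astype(np.uint8)
    k,l,st,ce=cv2.connectedComponentsWithStats(m)
    for i in range(1,k):
        if st[i,4]>60:
            P=X[l==i]; e=np.linalg.eigh(np.cov(P[:,:2].T)); a=e[1][:,1]; a*=np.sign(a[0]); t=P[:,:2]@a
            mm=P[:,:2].mean(0); print(n,st[i],P.mean(0).round(3),"ax",a.round(3),"len",np.ptp(t).round(3),(mm+a*(t.min()-mm@a)).round(3),(mm+a*(t.max()-mm@a)).round(3),"zmax",np.percentile(P[:,2],99).round(3))
```

```text
150 255 [-0.011  -0.0006 -0.0447]
135 300 [-0.0051 -0.023  -0.0436]
112 300 [-0.0122 -0.0328 -0.0467]
358 255 [-0.0111 -0.0008  0.0424]
380 300 [-0.0083 -0.0275  0.042 ]
158 255 [-0.0077  0.0056 -0.0434]
352 255 [-0.0079  0.0051  0.0419]
18266 [-0.04164892 -0.00768569  0.00523085  0.00985631]
scene [160 214  20  17 229] [ 0.39  -0.328  0.03 ] ax [ 0.02 -1.  ] len 0.065 [ 0.389 -0.295] [ 0.39 -0.36] zmax 0.04
scene [197 229  25  39 296] [ 0.549 -0.221  0.025] ax [0.987 0.163] len 0.183 [ 0.467 -0.235] [ 0.647 -0.205] zmax 0.035
scene [156 233  24  39 307] [ 0.519 -0.36   0.025] ax [0.983 0.183] len 0.208 [ 0.41 -0.38] [ 0.614 -0.342] zmax 0.035
scene [233 284   9  14  67] [ 0.772 -0.187  0.034] ax [0.808 0.589] len 0.03 [ 0.759 -0.197] [ 0.783 -0.179] zmax 0.059
side [337 199  19  17 189] [ 0.742 -0.181  0.035] ax [ 0.663 -0.749] len 0.054 [ 0.724 -0.161] [ 0.76  -0.201] zmax 0.06
side [280 225  48  34 435] [ 0.534 -0.225  0.023] ax [0.986 0.165] len 0.186 [ 0.465 -0.237] [ 0.648 -0.206] zmax 0.031
side [297 260  52  42 572] [ 0.502 -0.364  0.023] ax [0.983 0.184] len 0.188 [ 0.431 -0.377] [ 0.616 -0.343] zmax 0.031
side [263 277  26  30 383] [ 0.38  -0.333  0.031] ax [0.002 1.   ] len 0.066 [ 0.38 -0.36] [ 0.38  -0.295] zmax 0.036
```

```bash
python3 -m jog '[{"delta_pos":[-0.05,-0.02,0],"twist":[0,0,0],"jaw":1},{"delta_pos":[-0.05,-0.02,0],"twist":[0,0,0],"jaw":1},{"delta_pos":[-0.05,-0.02,0],"twist":[0,0,0],"jaw":1},{"delta_pos":[-0.04,-0.02,0],"twist":[0,0,0],"jaw":1},{"delta_pos":[0,0,0],"twist":[0,0,0],"jaw":1},{"delta_pos":[0,0,0],"twist":[0,0,0],"jaw":1}]'
python3 - <<'E'
from h import *
p,d=snapshot("wrist"); cv2.imwrite("pics/w1.png",p[:,:,::-1]); np.save("pics/w1.npy",d)
import pickle; c=camera_params("wrist"); pickle.dump(c,open("pics/w1.pkl","wb")); s=get_state(); print(s['tcp_pos'],c['position'])
E
```

```text
t: 0.75
tcp_pos: [0.6247, 0.1805, 0.3289]
eef_rot: [-0.501, 0.499, -0.499, 0.501]
force: [0.0, -0.8, 0.0]
opening: 0.0852
[0.62491382 0.17860558 0.32835783] [0.62421852 0.2543178  0.44917755]
```

View pics/w1.png

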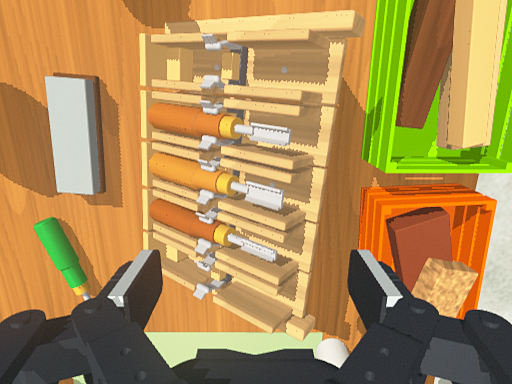

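Run:
```python
from h import *
import pickle
c=pickle.load(open("pics/w1.pkl","rb")); p=cv2.imread("pics/w1.png"); X=pc(c,np.load("pics/w1.npy"))
print("bench z", np.median(X[200:320,20:30,2]), np.median(X[350:380,350:400,2]), np.median(X[10:60,20:120,2]))
hsv=cv2.cvtColor(p,cv2.COLOR_BGR2HSV)
for (u,v) in [(180,120),(180,170),(180,220),(228,125),(155,60)]: print(hsv[v,u])
m=cv2.inRange(hsv,(5,150,80),(22,255,255)); m[:, :146]=0; m[:,245:]=0; m[:95]=0; m[250:]=0
m[X[...,2]<.06]=0
m=cv2.morphologyEx(m,cv2.MORPH_OPEN,np.ones((5,5)))
cv2.imwrite("pics/w1m.png",np.hstack([m]))
k,l,st,ce=cv2.connectedComponentsWithStats(m)
for i in range(1,k):
    if st[i,4]<150: continue
    P=X[l==i]; e=np.linalg.eigh(np.cov(P.T)); a=e[1][:,2]; a*=np.sign(a[0]); print(st[i],P.mean(0).round(4),"axis",a.round(3),"yaw",np.degrees(np.arctan2(a[1],a[0])).round(2),"pitch",np.degrees(np.arcsin(a[2])).round(2),np.ptp((P@a)).round(4))
```

```text
bench z 0.0003108855220390616 0.3916942216160062 -0.000456535804219782
[ 14 191 232]
[ 18 185 247]
[ 12 192 219]
[ 25 163 253]
[ 17 136 193]
[ 148  103   90   36 2025] [0.551  0.2266 0.098 ] axis [ 0.734 -0.054  0.677] yaw -4.21 pitch 42.61 0.3517
[ 149  154   88   39 1813] [0.5458 0.1696 0.0982] axis [0.62  0.068 0.782] yaw 6.26 pitch 51.41 0.3881
[ 149  200   84   41 1563] [0.5396 0.1112 0.0964] axis [0.777 0.01  0.629] yaw 0.77 pitch 39.01 0.3525
```

View pics/w1m.png

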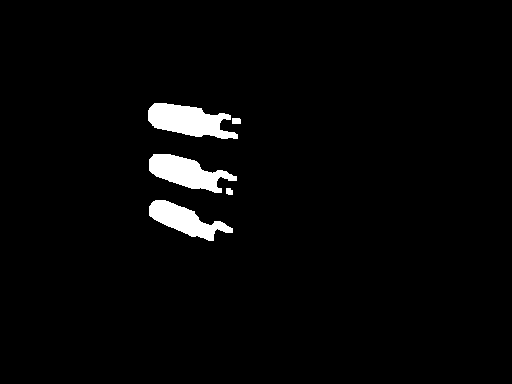

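```bash
cat > rack.py <<'E'
from h import *
import pickle
def axes(psi):
    cy,sy=np.cos(psi),np.sin(psi); C,S=np.cos(np.radians(35)),np.sin(np.radians(35))
    ex=np.array([C*cy,C*sy,S]); ey=np.array([-sy,cy,0]); return ex,ey,np.cross(ex,ey)
E
python3 - <<'E'
from rack import *
c=pickle.load(open("pics/w1.pkl","rb")); p=cv2.imread("pics/w1.png"); X=pc(c,np.load("pics/w1.npy"))
m=cv2.imread("pics/w1m.png",0); k,l,st,ce=cv2.connectedComponentsWithStats(m)
psi=np.radians(-5.6)
hs=[]
for i in range(1,k):
    if st[i,4]<150: continue
    u,vm=[],[]
    for col in range(156,192):
        v=np.where(l[:,col]==i)[0]; u.append(col); vm.append((v.min()+v.max())/2)
    f=np.polyfit(u,vm,1); hs.append((i,np.array(u),np.polyval(f,u),np.std(vm-np.polyval(f,u)),st[i,0]))
for it in range(4):
    ex,ey,ez=axes(psi); out=[];h=[]
    for i,u,v,sd,ul in hs:
        P=X[(l==i)&(np.arange(512)[None]<192)]; h.append(np.median(np.sort(P@ez)[int(.55*len(P)):int(.95*len(P))]))
    ha=np.median(h)-.0145
    res=[]
    for i,u,v,sd,ul in hs:
        o,d=ray(c,u,v); t=(ha-o@ez)/(d@ez); Q=o+d*t[:,None]
        a=Q[-1]-Q[0]; res.append((np.degrees(np.arctan2(a[1],a[0])),(Q@ey).mean(),Q.mean(0),sd))
    psi=np.radians(np.mean([r[0] for r in res]))
    print(np.degrees(psi),h,[(round(r[0],2),round(r[1],4),round(r[3],2)) for r in res])
q=[r[2] for r in res]; dd=q[0]-q[2]; print("row yaw",np.degrees(np.arctan2(-dd[0],dd[1])),np.linalg.norm(dd),q)
E
```

```text
-4.083098440504519 [np.float64(-0.218498797497493), np.float64(-0.21885196633741955), np.float64(-0.2191930146619496)] [(np.float64(-4.93), np.float64(0.2777), np.float64(0.24)), (np.float64(-3.46), np.float64(0.2172), np.float64(0.32)), (np.float64(-3.86), np.float64(0.1564), np.float64(0.36))]
-4.077637029378944 [np.float64(-0.22263113237702892), np.float64(-0.22207776501249257), np.float64(-0.22147926722322595)] [(np.float64(-4.93), np.float64(0.2644), np.float64(0.24)), (np.float64(-3.45), np.float64(0.2038), np.float64(0.32)), (np.float64(-3.85), np.float64(0.1423), np.float64(0.36))]
-4.077632492354608 [np.float64(-0.22264542745900887), np.float64(-0.2220891074442161), np.float64(-0.22148718071725287)] [(np.float64(-4.93), np.float64(0.2643), np.float64(0.24)), (np.float64(-3.45), np.float64(0.2037), np.float64(0.32)), (np.float64(-3.85), np.float64(0.1422), np.float64(0.36))]
-4.077632488630944 [np.float64(-0.22264543932397646), np.float64(-0.22208911686573254), np.float64(-0.2214871872901745)] [(np.float64(-4.93), np.float64(0.2643), np.float64(0.24)), (np.float64(-3.45), np.float64(0.2037), np.float64(0.32)), (np.float64(-3.85), np.float64(0.1422), np.float64(0.36))]
row yaw -4.397966434082771 0.12211109357888413 [array([0.52968192, 0.22725277, 0.06981143]), array([0.52502951, 0.16679818, 0.06957208]), array([0.52031807, 0.10550217, 0.0693334 ])]
```

Run:
```python
from rack import *
c=pickle.load(open("pics/w1.pkl","rb")); p=cv2.imread("pics/w1.png"); X=pc(c,np.load("pics/w1.npy"))
m=cv2.imread("pics/w1m.png",0); k,l,st,ce=cv2.connectedComponentsWithStats(m)
for deg in (-4.4,-4.9,-5.4):
    ex,ey,ez=axes(np.radians(deg)); h=[];S=[]
    for i in range(1,k):
        if st[i,4]<150: continue
        P=X[(l==i)&(np.arange(512)[None]<192)]; h.append(np.median(np.sort(P@ez)[int(.55*len(P)):int(.95*len(P))]))
    ha=np.mean(h)-.015
    for i in range(1,k):
        if st[i,4]<150: continue
        u=np.arange(156,192); vm=[(np.where(l[:,q]==i)[0].min()+np.where(l[:,q]==i)[0].max())/2 for q in u]
        f=np.polyfit(u,vm,1); uu=np.array([st[i,0],156,192]); o,d=ray(c,uu,np.polyval(f,uu)); Q=o+d*((ha-o@ez)/(d@ez))[:,None]
        a=(Q[2]-Q[1])/np.linalg.norm(Q[2]-Q[1]); s=Q[1]+a*(.083-Q[1][2])/a[2]; S.append(s)
        print(deg,"seat",s.round(4),"butt-dist",((s-Q[0])@ex).round(4),"y",(s@ey).round(4),"x",(s@ex).round(4))
    print("h",np.round(h,4))
```

```text
-4.4 seat [0.5496 0.2254 0.083 ] butt-dist 0.0705 y 0.2669 x 0.4823
-4.4 seat [0.545  0.1654 0.083 ] butt-dist 0.0706 y 0.2067 x 0.4823
-4.4 seat [0.5403 0.104  0.083 ] butt-dist 0.0727 y 0.1451 x 0.4823
h [-0.2218 -0.2214 -0.221 ]
-4.9 seat [0.5501 0.2254 0.083 ] butt-dist 0.0713 y 0.2715 x 0.4808
-4.9 seat [0.545  0.1654 0.083 ] butt-dist 0.0706 y 0.2114 x 0.4808
-4.9 seat [0.5397 0.1042 0.083 ] butt-dist 0.0718 y 0.1499 x 0.4808
h [-0.2204 -0.2204 -0.2203]
-5.4 seat [0.5506 0.2253 0.083 ] butt-dist 0.0721 y 0.2761 x 0.4793
-5.4 seat [0.545  0.1654 0.083 ] butt-dist 0.0706 y 0.216 x 0.4793
-5.4 seat [0.5392 0.1044 0.083 ] butt-dist 0.071 y 0.1547 x 0.4793
h [-0.2191 -0.2193 -0.2195]
```

```bash
python3 -m jog '[{"delta_pos":[0.04,0.01,-0.01],"twist":[0,0,0],"jaw":1},{"delta_pos":[0.045,0.015,-0.01],"twist":[0,0,0],"jaw":1},{"delta_pos":[0.045,0.015,-0.01],"twist":[0,0,0],"jaw":1},{"delta_pos":[0.045,0.015,-0.01],"twist":[0,0,0],"jaw":1},{"delta_pos":[0.045,0.015,-0.01],"twist":[0,0,0],"jaw":1},{"delta_pos":[0.045,0.015,-0.01],"twist":[0,0,0],"jaw":1},{"delta_pos":[0.045,0.015,-0.01],"twist":[0,0,0],"jaw":1},{"delta_pos":[0.045,0.015,-0.01],"twist":[0,0,0],"jaw":1},{"delta_pos":[0.045,0.015,-0.01],"twist":[0,0,0],"jaw":1},{"delta_pos":[0,0,0],"twist":[0,-8.3,0],"jaw":1},{"delta_pos":[0,0,0],"twist":[0,-8.3,0],"jaw":1},{"delta_pos":[0,0,0],"twist":[0,-8.3,0],"jaw":1},{"delta_pos":[0,0,0],"twist":[0,-8.3,0],"jaw":1},{"delta_pos":[0,0,0],"twist":[0,-8.3,0],"jaw":1},{"delta_pos":[0,0,0],"twist":[0,-8.3,0],"jaw":1},{"delta_pos":[0,0,0],"twist":[0,-8.3,0],"jaw":1},{"delta_pos":[0,0,0],"twist":[0,-8.3,0],"jaw":1},{"delta_pos":[0,0,0],"twist":[0,-8.3,0],"jaw":1},{"delta_pos":[0,0,0],"twist":[0,-8.3,0],"jaw":1}]'
python3 -m jog '[{"delta_pos":[0,0,0],"twist":[0,-8.3,0],"jaw":0.5},{"delta_pos":[0,0,0],"twist":[0,-8.2,0],"jaw":0.5},{"delta_pos":[0,0,0],"twist":[0,0,0],"jaw":0.5},{"delta_pos":[0,0,0],"twist":[0,0,0],"jaw":0.5}]'
cat > snap.py <<'E'
import sys
from rack import *
n,f=sys.argv[1:3]
s=get_state(); c=camera_params(n); p,d=snapshot(n); cv2.imwrite(f"pics/{f}.png",p[:,:,::-1]); np.save(f"pics/{f}.npy",d); pickle.dump((c,s),open(f"pics/{f}.pkl","wb"))
T=R.from_quat(s['eef_rot']).as_matrix(); print("t",s['t'],"tcp",s['tcp_pos'].round(4),"\n",T.round(3),"q",np.round(s['qpos'],2),"F",np.round(s['force'],1),"op",s['opening'])
E
python3 snap.py wrist w2
```

```text
t: 2.7
tcp_pos: [0.5333, -0.2228, 0.1982]
eef_rot: [0.706, -0.043, 0.042, -0.706]
force: [-1.4, -0.8, -0.1]
opening: 0.0858
t: 3.1
tcp_pos: [0.5339, -0.2221, 0.1984]
eef_rot: [-0.705, -0.056, 0.057, 0.705]
force: [-0.9, 0.3, -0.0]
opening: 0.064
t 3.1 tcp [ 0.5339 -0.2221  0.1984] 
 [[ 0.987 -0.001 -0.159]
 [ 0.159  0.     0.987]
 [-0.001 -1.     0.   ]] q [ 0.77  0.54 -0.67  1.7   0.38  1.03  1.71] F [-0.9  0.3 -0. ] op 0.06400407726631203
```

View pics/w2.png

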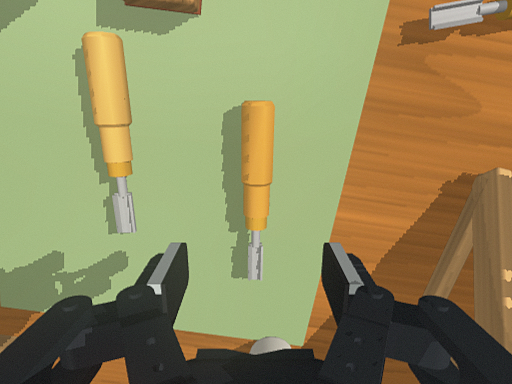

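```bash
cat > goug.py <<'E'
import sys
from rack import *
f=sys.argv[1]; c,s=pickle.load(open(f"pics/{f}.pkl","rb")); p=cv2.imread(f"pics/{f}.png")
hsv=cv2.cvtColor(p,cv2.COLOR_BGR2HSV); m=cv2.inRange(hsv,(12,140,120),(28,255,255))
m=cv2.morphologyEx(m,cv2.MORPH_OPEN,np.ones((3,3))); k,l,st,ce=cv2.connectedComponentsWithStats(m)
T=R.from_quat(s['eef_rot']).as_matrix()
for i in range(1,k):
    if not 1200<st[i,4]<9000: continue
    v,u=np.where(l==i); P=plane(c,u,v,.015)[:,:2]; Z=np.array([0.,0]); 
    (x0,y0),(w,h),an=cv2.minAreaRect((P*1000).astype(np.float32))
    e=np.linalg.eigh(np.cov(P.T)); a=e[1][:,1]; a*=np.sign(a[0]); t=P@a; b=P.mean(0)+a*(np.percentile(t,.3)-P.mean(0)@a)
    mid=b+.055*a; print(st[i],"rect",round(w),round(h),"butt",b.round(4),"mid",mid.round(4),"ax",a.round(3),"yaw",np.degrees(np.arctan2(a[1],a[0])).round(2))
    g=mid+.012*a-s['tcp_pos'][:2]; print("  to grasp pt (tool x,z):",(np.array([g[0],g[1],0])@T).round(4))
E
python3 goug.py w2
```

```text
[  82   32   50  145 4368] rect 128 35 butt [ 0.4298 -0.3735] mid [ 0.484  -0.3644] ax [0.986 0.167] yaw 9.59
  to grasp pt (tool x,z): [-0.0598  0.     -0.1324]
[ 242  101   33  129 3679] rect 127 30 butt [ 0.464  -0.2303] mid [ 0.5184 -0.2225] ax [0.99  0.143] yaw 8.21
  to grasp pt (tool x,z): [-0.0033  0.      0.0019]
```

```bash
python3 -m jog '[{"delta_pos":[-0.003,0.02,0.002],"twist":[0,1,0],"jaw":0.4},{"delta_pos":[0,0.035,0],"twist":[0,0,0],"jaw":0.4},{"delta_pos":[0,0.035,0],"twist":[0,0,0],"jaw":0.4},{"delta_pos":[0,0.035,0],"twist":[0,0,0],"jaw":0.4},{"delta_pos":[0,0.025,0],"twist":[0,0,0],"jaw":0.4},{"delta_pos":[0,0.0165,0],"twist":[0,0,0],"jaw":0.4},{"delta_pos":[0,0,0],"twist":[0,0,0],"jaw":0.4},{"delta_pos":[0,0,0],"twist":[0,0,0],"jaw":0.4}]' 50
python3 snap.py wrist w3
```

```text
t: 3.95
tcp_pos: [0.5318, -0.2193, 0.0328]
eef_rot: [0.705, 0.052, -0.052, -0.705]
force: [-0.0, 0.6, 1.0]
opening: 0.0597
t 3.95 tcp [ 0.5318 -0.2193  0.0328] 
 [[ 0.989 -0.    -0.146]
 [ 0.146 -0.     0.989]
 [-0.    -1.    -0.   ]] q [ 0.68  0.74 -0.53  1.87  0.56  0.68  1.53] F [-0.   0.6  1. ] op 0.0596519734478675
```

View pics/w3.png

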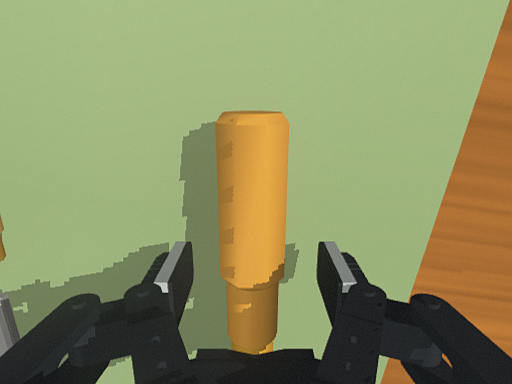

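```bash
python3 -m jog '[{"delta_pos":[-0.002,0,0],"twist":[0,0,0],"jaw":-0.2},{"delta_pos":[0,0,0],"twist":[0,0,0],"jaw":-0.6},{"delta_pos":[0,0,0],"twist":[0,0,0],"jaw":-1},{"delta_pos":[0,0,0],"twist":[0,0,0],"jaw":-1},{"delta_pos":[0,0,0],"twist":[0,0,0],"jaw":-1},{"delta_pos":[0,0,0],"twist":[0,0,0],"jaw":-1}]' 50
python3 snap.py wrist w4
```

```text
t: 4.6
tcp_pos: [0.53, -0.22, 0.0337]
eef_rot: [0.706, 0.053, -0.052, -0.705]
force: [-2.4, -0.3, 5.6]
opening: 0.0283
t 4.6 tcp [ 0.53   -0.22    0.0337] 
 [[ 0.989  0.001 -0.147]
 [ 0.147 -0.001  0.989]
 [ 0.001 -1.    -0.001]] q [ 0.68  0.73 -0.53  1.88  0.56  0.68  1.53] F [-2.4 -0.3  5.6] op 0.02834429123663285
```

View pics/w4.png

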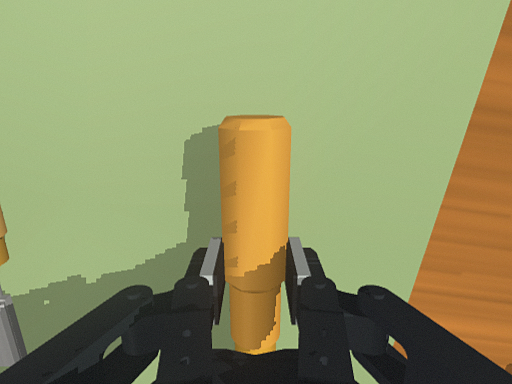

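```bash
python3 -m jog '[{"delta_pos":[0,-0.02,0],"twist":[0,0,0],"jaw":-1},{"delta_pos":[0,-0.04,0],"twist":[0,0,0],"jaw":-1},{"delta_pos":[0,-0.04,0],"twist":[0,0,0],"jaw":-1},{"delta_pos":[0,-0.04,0],"twist":[0,0,0],"jaw":-1},{"delta_pos":[0,-0.04,0],"twist":[0,0,0],"jaw":-1},{"delta_pos":[0,-0.03,0],"twist":[0,6.7,0],"jaw":-1},{"delta_pos":[0,0,0],"twist":[0,6.7,0],"jaw":-1},{"delta_pos":[0,0,0],"twist":[0,0,0],"jaw":-1},{"delta_pos":[0,0,0],"twist":[0,0,0],"jaw":-1}]'
python3 snap.py wrist w5; python3 snap.py side s5
```

```text
t: 5.55
tcp_pos: [0.5291, -0.2195, 0.2422]
eef_rot: [0.707, -0.029, 0.029, -0.706]
force: [-0.5, -0.1, -2.8]
opening: 0.0284
t 5.55 tcp [ 0.5291 -0.2195  0.2422] 
 [[ 0.997 -0.001  0.082]
 [-0.082 -0.     0.997]
 [-0.001 -1.    -0.   ]] q [ 0.75  0.48 -0.63  1.65  0.31  1.11  1.53] F [-0.5 -0.1 -2.8] op 0.02840905834678928
t 5.6 tcp [ 0.5291 -0.2195  0.2418] 
 [[ 0.997 -0.001  0.082]
 [-0.082  0.     0.997]
 [-0.002 -1.     0.   ]] q [ 0.75  0.48 -0.63  1.66  0.31  1.11  1.53] F [-0.3 -0.4 -1.2] op 0.02832488281097407
```

View pics/w5.png

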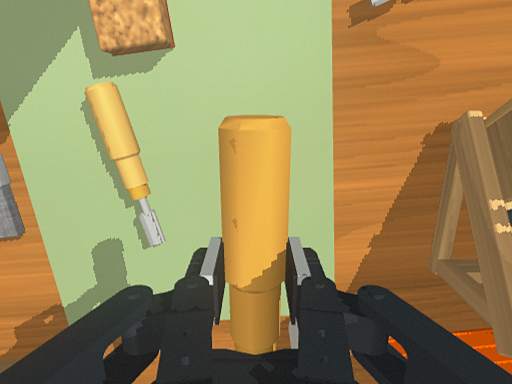

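View pics/s5.png

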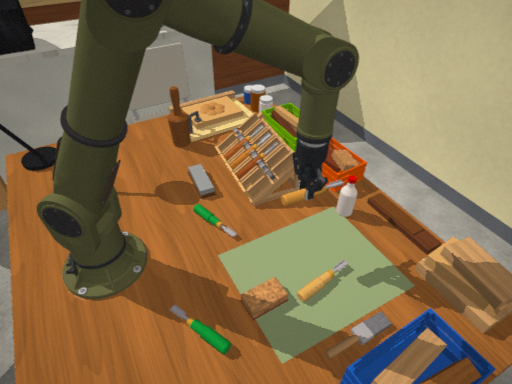

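```bash
cat > held.py <<'E'
import sys
from rack import *
f=sys.argv[1]; c,s=pickle.load(open(f"pics/{f}.pkl","rb")); p=cv2.imread(f"pics/{f}.png"); X=pc(c,np.load(f"pics/{f}.npy"))
T=R.from_quat(s['eef_rot']).as_matrix(); F=(X-s['tcp_pos'])@T
hsv=cv2.cvtColor(p,cv2.COLOR_BGR2HSV); m=cv2.inRange(hsv,(12,140,120),(28,255,255))
m[(np.abs(F[...,2])>.03)|(F[...,1]<-.02)|(F[...,1]>.05)|(F[...,0]>.02)|(F[...,0]<-.11)]=0
m=cv2.morphologyEx(m,cv2.MORPH_OPEN,np.ones((3,3)))
P=F[m>0]; print(len(P),"x range",np.percentile(P[:,0],[.5,1,5,99]).round(4))
for a in np.arange(-.065,.005,.01):
    q=P[(P[:,0]>a)&(P[:,0]<a+.01)]
    if len(q)>20: print(a.round(3),"top y",np.percentile(q[:,1],[5,30]).round(4),"z",np.percentile(q[:,2],[2,98]).round(4), q[:,2].mean().round(4))
E
python3 held.py w5
```

```text
12258 x range [-0.0674 -0.0673 -0.0647  0.0186]
-0.065 top y [0.0027 0.0036] z [-0.0142  0.014 ] -0.0001
-0.055 top y [0.0027 0.0036] z [-0.0143  0.0139] -0.0002
-0.045 top y [0.0026 0.0036] z [-0.0142  0.014 ] -0.0001
-0.035 top y [0.0027 0.0036] z [-0.0144  0.014 ] -0.0002
-0.025 top y [0.0027 0.0036] z [-0.0142  0.014 ] -0.0002
-0.015 top y [0.0027 0.0035] z [-0.014   0.0136] -0.0002
-0.005 top y [0.0027 0.0036] z [-0.0137  0.0131] -0.0002
0.005 top y [0.0032 0.0051] z [-0.0127  0.0122] -0.0004
```

```bash
cat > tgt.py <<'E'
import sys
from rack import *
# usage: sign x z delta psi ; gouge in tool: mid offset
SEATC=np.array([.545,.1651,.083]); PSI=-4.9
def target(sg,x,z,dl=9.65,mid=-.0124,ay=.018,dy=0,psi=PSI,seat=None):
    ex,ey,ez=axes(np.radians(psi)); seat=SEATC+sg*.12*ey if seat is None else seat
    M=seat+ex*x+ey*dy+ez*z; r=np.radians(dl)
    tx=ex*np.cos(r)+ez*np.sin(r); tz=ey; ty=np.cross(tz,tx)
    return M-tx*mid-ty*ay, np.stack([tx,ty,tz],1)
def report(tp,TT):
    s=get_state(); T=R.from_quat(s['eef_rot']).as_matrix(); d=tp-s['tcp_pos']
    print("tcp",s['tcp_pos'].round(4),"target",tp.round(4),"| cur tool delta",(d@T).round(4),"| target-tool delta",(d@TT).round(4),"rotvec deg (cur tool)",np.degrees(R.from_matrix(T.T@TT).as_rotvec()).round(2))
E
python3 -c "
from tgt import *
report(*target(-1,.006,.08)); report(*target(-1,.006,.016))"
```

```text
tcp [ 0.5292 -0.2195  0.2417] target [0.4901 0.0494 0.1735] | cur tool delta [-0.0611  0.0684  0.2647] | target-tool delta [-0.092   0.005   0.2645] rotvec deg (cur tool) [ -0.08   0.13 -44.74]
tcp [ 0.5292 -0.2195  0.2417] target [0.5267 0.0462 0.1211] | cur tool delta [-0.0243  0.1208  0.2645] | target-tool delta [-0.1027  0.0681  0.2645] rotvec deg (cur tool) [ -0.08   0.13 -44.74]
```

```bash
python3 -m jog '[{"delta_pos":[-0.01,0,0.03],"twist":[0,0,0],"jaw":-1},{"delta_pos":[-0.01,0,0.045],"twist":[0,0,0],"jaw":-1},{"delta_pos":[-0.01,0,0.045],"twist":[0,0,0],"jaw":-1},{"delta_pos":[-0.01,0,0.045],"twist":[0,0,0],"jaw":-1},{"delta_pos":[-0.01,0,0.045],"twist":[0,0,0],"jaw":-1},{"delta_pos":[-0.01,0,0.035],"twist":[0,0,0],"jaw":-1},{"delta_pos":[0,0,0.02],"twist":[0,0,-7.45],"jaw":-1},{"delta_pos":[0,0,0],"twist":[0,0,-7.45],"jaw":-1},{"delta_pos":[0,0,0],"twist":[0,0,-7.45],"jaw":-1},{"delta_pos":[0,0,0],"twist":[0,0,-7.45],"jaw":-1},{"delta_pos":[0,0,0],"twist":[0,0,-7.45],"jaw":-1},{"delta_pos":[0,0,0],"twist":[0,0,-7.45],"jaw":-1},{"delta_pos":[0,0,0],"twist":[0,0,0],"jaw":-1},{"delta_pos":[0,0,0],"twist":[0,0,0],"jaw":-1}]'
python3 snap.py wrist w6;python3 -c "
from tgt import *
report(*target(-1,.006,.08))"
```

```text
t: 7.05
tcp_pos: [0.4979, 0.0364, 0.2424]
eef_rot: [0.699, 0.171, 0.238, -0.652]
force: [0.3, 0.8, -1.3]
opening: 0.0285
t 7.05 tcp [0.4979 0.0364 0.2424] 
 [[ 0.828  0.55   0.111]
 [-0.072 -0.092  0.993]
 [ 0.556 -0.83  -0.036]] q [ 0.07  0.14 -0.41  2.32  1.14  0.35  0.13] F [ 0.3  0.8 -1.3] op 0.02846105065324024
tcp [0.4983 0.0363 0.2426] target [0.4901 0.0494 0.1735] | cur tool delta [-0.0462  0.0516  0.0145] | target-tool delta [-0.0552  0.0426  0.0123] rotvec deg (cur tool) [  2.54   0.11 -10.81]
```

View pics/w6.png

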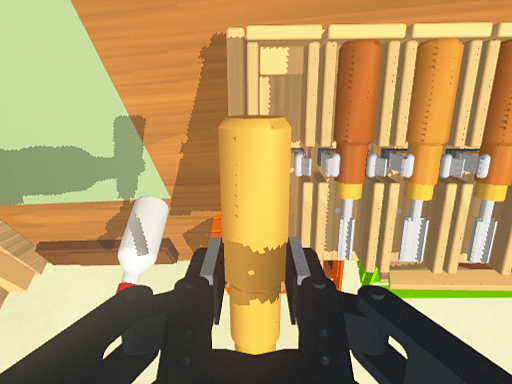

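```bash
cat > seat.py <<'E'
import sys
from rack import *
f=sys.argv[1]; v0,v1=int(sys.argv[2]),int(sys.argv[3]); umin=int(sys.argv[4]); umax=int(sys.argv[5])
c,s=pickle.load(open(f"pics/{f}.pkl","rb")); p=cv2.imread(f"pics/{f}.png"); X=pc(c,np.load(f"pics/{f}.npy"))
hsv=cv2.cvtColor(p,cv2.COLOR_BGR2HSV); m=cv2.inRange(hsv,(3,165,80),(22,255,255)); m[:,:umin]=0; m[:,umax:]=0; m[v1:]=0
m[(X[...,2]<.04)|(X[...,2]>.16)|(X[...,0]>.65)|(X[...,0]<.45)]=0
m=cv2.morphologyEx(m,cv2.MORPH_OPEN,np.ones((5,5))); k,l,st,ce=cv2.connectedComponentsWithStats(m)
idx=[i for i in range(1,k) if st[i,4]>900 and st[i,0]+st[i,2]<511]
for i in idx: print(st[i])
for deg in (-4.4,-4.9,-5.4):
    ex,ey,ez=axes(np.radians(deg)); h=[]
    for i in idx:
        P=X[(l==i)]; h.append(np.median(np.sort(P@ez)[int(.55*len(P)):int(.95*len(P))]))
    ha=np.mean(h)-.015
    for i in idx:
        vv=np.arange(v0,v1); um=[np.mean(np.where(l[q]==i)[0][[0,-1]]) for q in vv]
        fl=np.polyfit(vv,um,1); vb=np.array([st[i,1],v0,v1]); o,d=ray(c,np.polyval(fl,vb),vb); Q=o+d*((ha-o@ez)/(d@ez))[:,None]
        a=(Q[2]-Q[1])/np.linalg.norm(Q[2]-Q[1]); S=Q[1]+a*(.083-Q[1][2])/a[2]
        # butt with depth at top-of-handle: ray to plane at +14
        o,d=ray(c,np.polyval(fl,vb[:1]),vb[:1]); B=o+d*((ha+.012-o@ez)/(d@ez))[:,None]
        print(deg,"axisyaw",np.degrees(np.arctan2(a[1],a[0])).round(2),"seat",S.round(4),"butt",B[0].round(4),"seat-butt x",((S-B[0])@ex).round(4),"y,x,h",(S@ey).round(4),(S@ex).round(4),ha.round(4))
    print(np.round(h,4))
E
python3 seat.py w6 50 140 325 480
```

```text
[ 334   39   48  101 4020]
[ 407   38   56  102 4346]
-4.4 axisyaw -4.56 seat [0.5402 0.1088 0.083 ] butt [0.4876 0.1099 0.0609] seat-butt x 0.0556 y,x,h 0.1499 0.4819 -0.2361
-4.4 axisyaw -4.49 seat [0.5448 0.1692 0.083 ] butt [0.4923 0.1676 0.061 ] seat-butt x 0.0554 y,x,h 0.2105 0.4819 -0.2361
[-0.221  -0.2213]
-4.9 axisyaw -4.56 seat [0.5399 0.1088 0.083 ] butt [0.4876 0.1099 0.0611] seat-butt x 0.0554 y,x,h 0.1545 0.4807 -0.2352
-4.9 axisyaw -4.49 seat [0.5451 0.1692 0.083 ] butt [0.4923 0.1677 0.0609] seat-butt x 0.0556 y,x,h 0.2152 0.4807 -0.2352
[-0.2203 -0.2202]
-5.4 axisyaw -4.56 seat [0.5397 0.1087 0.083 ] butt [0.4875 0.1098 0.0612] seat-butt x 0.0551 y,x,h 0.159 0.4793 -0.2343
-5.4 axisyaw -4.49 seat [0.5454 0.1693 0.083 ] butt [0.4924 0.1677 0.0608] seat-butt x 0.0558 y,x,h 0.2198 0.4793 -0.2343
[-0.2195 -0.2191]
```

```bash
sed -i 's/^SEATC.*/SEATC=np.array([.545,.1685,.083]); PSI=-4.7/' tgt.py; python3 -c "
from tgt import *
report(*target(-1,.006,.06,0)); report(*target(-1,.006,.06))"
```

```text
tcp [0.4983 0.0363 0.2426] target [0.5056 0.0513 0.1574] | cur tool delta [-0.0425  0.0733  0.0188] | target-tool delta [-0.0439  0.0732  0.0156] rotvec deg (cur tool) [ 2.65 -0.27 -1.16]
tcp [0.4983 0.0363 0.2426] target [0.502  0.0516 0.1571] | cur tool delta [-0.0457  0.0715  0.0187] | target-tool delta [-0.0584  0.0625  0.0156] rotvec deg (cur tool) [  2.67  -0.04 -10.81]
```

```bash
python3 -m jog '[{"delta_pos":[-0.008,0.015,0.004],"twist":[0.7,0,-0.3],"jaw":-1},{"delta_pos":[-0.009,0.015,0.004],"twist":[0.7,0,-0.3],"jaw":-1},{"delta_pos":[-0.009,0.015,0.004],"twist":[0.7,0,-0.3],"jaw":-1},{"delta_pos":[-0.009,0.015,0.004],"twist":[0.5,0,-0.3],"jaw":-1},{"delta_pos":[-0.009,0.013,0.002],"twist":[0,0,0],"jaw":-1},{"delta_pos":[0,0,0],"twist":[0,0,0],"jaw":-1},{"delta_pos":[0,0,0],"twist":[0,0,0],"jaw":-1}]'
python3 snap.py wrist w7;python3 -c "
from tgt import *
report(*target(-1,.006,.06,0))"; python3 seat.py w7 40 120 325 490
```

```text
t: 7.8
tcp_pos: [0.5054, 0.0501, 0.1602]
eef_rot: [0.684, 0.182, 0.243, -0.663]
force: [-0.4, 0.3, -1.3]
opening: 0.0282
t 7.8 tcp [0.5054 0.0501 0.1602] 
 [[ 0.815  0.572  0.091]
 [-0.074 -0.053  0.996]
 [ 0.574 -0.819 -0.001]] q [ 0.05  0.34 -0.45  2.45  2.03  0.43 -0.81] F [-0.4  0.3 -1.3] op 0.02822931929570388
tcp [0.5055 0.0502 0.1608] target [0.5056 0.0513 0.1574] | cur tool delta [-0.002   0.0027  0.0011] | target-tool delta [-0.002   0.0028  0.0011] rotvec deg (cur tool) [ 0.34 -0.38  0.12]
[ 329   95   55   25 1289]
[ 428   94   59   26 1427]Traceback (most recent call last):
  File "seat.py", line 16, in <module>
    vv=np.arange(v0,v1); um=[np.mean(np.where(l[q]==i)[0][[0,-1]]) for q in vv]
                                     ~~~~~~~~~~~~~~~~~~~~^^^^^^^^
IndexError: index 0 is out of bounds for axis 0 with size 0
```

View pics/w7.png

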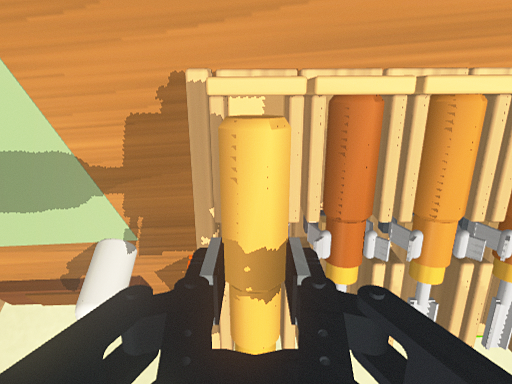

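```bash
python3 seat.py w7 105 205 325 490
python3 - <<'E'
from tgt import *
c,s=pickle.load(open("pics/w7.pkl","rb"))
ex,ey,ez=axes(np.radians(-4.7))
X=pc(c,np.load("pics/w7.npy")); S=SEATC-.12*ey; Q=(X-S); Q=np.stack([Q@ex,Q@ey,Q@ez],-1)
# divider tops: z~8 ; row profile
for v in (110,130,150,170,190):
    r=Q[v]; i=np.where((r[:,2]>.003)&(r[:,2]<.012)&(np.abs(r[:,1])<.04))[0]
    if len(i): 
        g=np.split(i,np.where(np.diff(i)>1)[0]+1); print(v,[(a[0],a[-1],r[a[0],1].round(4),r[a[-1],1].round(4),r[a,2].mean().round(4)) for a in g if len(a)>2])
E
```

```text
[ 325   95   59  110 5697]
[ 415   94   72  111 6040]
-4.4 axisyaw -4.22 seat [0.5402 0.1091 0.083 ] butt [0.488  0.1094 0.0612] seat-butt x 0.0551 y,x,h 0.1502 0.4819 -0.2361
-4.4 axisyaw -4.82 seat [0.5449 0.1699 0.083 ] butt [0.4925 0.167  0.0612] seat-butt x 0.0551 y,x,h 0.2112 0.4819 -0.2361
[-0.221  -0.2213]
-4.9 axisyaw -4.22 seat [0.5399 0.109  0.083 ] butt [0.4879 0.1093 0.0613] seat-butt x 0.0549 y,x,h 0.1547 0.4806 -0.2352
-4.9 axisyaw -4.82 seat [0.5451 0.1699 0.083 ] butt [0.4925 0.1671 0.0611] seat-butt x 0.0553 y,x,h 0.2159 0.4806 -0.2352
[-0.2202 -0.2202]
-5.4 axisyaw -4.22 seat [0.5397 0.109  0.083 ] butt [0.4878 0.1093 0.0615] seat-butt x 0.0547 y,x,h 0.1593 0.4793 -0.2343
-5.4 axisyaw -4.81 seat [0.5454 0.17   0.083 ] butt [0.4926 0.1672 0.061 ] seat-butt x 0.0554 y,x,h 0.2206 0.4793 -0.2343
[-0.2195 -0.2191]
110 [(np.int64(209), np.int64(224), np.float64(-0.0284), np.float64(-0.0197), np.float64(0.0078)), (np.int64(288), np.int64(303), np.float64(0.0183), np.float64(0.0272), np.float64(0.0079)), (np.int64(310), np.int64(324), np.float64(0.0312), np.float64(0.0392)
[... 450 characters left out ...]
205), np.float64(0.0266), np.float64(0.0084)), (np.int64(308), np.int64(322), np.float64(0.0313), np.float64(0.0394), np.float64(0.0079))]
170 [(np.int64(212), np.int64(218), np.float64(-0.0282), np.float64(-0.0243), np.float64(0.0086)), (np.int64(290), np.int64(300), np.float64(0.0203), np.float64(0.0264), np.float64(0.0083)), (np.int64(307), np.int64(321), np.float64(0.0315), np.float64(0.0396), np.float64(0.0075))]
190 [(np.int64(213), np.int64(219), np.float64(-0.028), np.float64(-0.0242), np.float64(0.0087)), (np.int64(289), np.int64(300), np.float64(0.02), np.float64(0.027), np.float64(0.0081)), (np.int64(306), np.int64(320), np.float64(0.0313), np.float64(0.0393), np.float64(0.0081))]
```

```bash
python3 -c "
from tgt import *
report(*target(-1,.007,.035,0,dy=-.0005)); report(*target(-1,.007,.025,6,dy=-.0005))"
```

```text
tcp [0.5055 0.0502 0.1608] target [0.5207 0.0496 0.1375] | cur tool delta [-0.001   0.0277  0.0008] | target-tool delta [-0.001   0.0278  0.0006] rotvec deg (cur tool) [ 0.34 -0.38  0.12]
tcp [0.5055 0.0502 0.1608] target [0.5241 0.0493 0.1292] | cur tool delta [-0.003   0.0365  0.0008] | target-tool delta [-0.0067  0.0361  0.0006] rotvec deg (cur tool) [ 0.36 -0.36 -5.88]
```

```bash
python3 -m jog '[{"delta_pos":[0,0.015,0.0008],"twist":[0.3,-0.4,0],"jaw":-1},{"delta_pos":[-0.002,0.015,0],"twist":[0,0,-3],"jaw":-1},{"delta_pos":[-0.002,0,0],"twist":[0,0,-3],"jaw":-1},{"delta_pos":[0,0,0],"twist":[0,0,0],"jaw":-1},{"delta_pos":[0,0,0],"twist":[0,0,0],"jaw":-1}]'
python3 -c "
from tgt import *
print(get_state()['qpos'].round(3))
report(*target(-1,.007,.025,6,dy=-.0005))"
```

```text
t: 8.35
tcp_pos: [0.5273, 0.0524, 0.1348]
eef_rot: [0.676, 0.212, 0.265, -0.654]
force: [-0.4, -0.3, -2.2]
opening: 0.0286
[ 0.228  0.508 -0.759  2.496  2.138  0.744 -0.913]
tcp [0.5273 0.0524 0.1348] target [0.5241 0.0493 0.1292] | cur tool delta [-0.0058  0.0024 -0.0033] | target-tool delta [-0.0059  0.0022 -0.0034] rotvec deg (cur tool) [ 0.1   0.15 -1.56]
```

```bash
python3 -c "
from tgt import *
report(*target(-1,.007,.025,1,dy=-.0005))"
python3 -m jog '[{"delta_pos":[0,0,-0.002],"twist":[0,0,2],"jaw":-1},{"delta_pos":[-0.003,0,-0.001],"twist":[0,0,1.5],"jaw":-1},{"delta_pos":[0,0.005,0],"twist":[0,0,0],"jaw":-1},{"delta_pos":[0,0,0],"twist":[0,0,0],"jaw":-1},{"delta_pos":[0,0,0],"twist":[0,0,0],"jaw":-1}]'
python3 -c "
from tgt import *
print(get_state()['qpos'].round(3))
report(*target(-1,.007,.018,1,dy=-.0005))"
```

```text
tcp [0.5273 0.0524 0.1348] target [0.526  0.0492 0.1293] | cur tool delta [-0.0043  0.0035 -0.0033] | target-tool delta [-0.004   0.0038 -0.0034] rotvec deg (cur tool) [0.11 0.15 3.44]
t: 8.85
tcp_pos: [0.5276, 0.0504, 0.129]
eef_rot: [0.682, 0.193, 0.245, -0.662]
force: [-0.6, -0.2, -1.2]
opening: 0.0287
[ 0.233  0.492 -0.722  2.453  2.067  0.641 -0.815]
tcp [0.5276 0.0504 0.129 ] target [0.53   0.0488 0.1236] | cur tool delta [-0.0012  0.0058 -0.0014] | target-tool delta [-0.0011  0.0058 -0.0014] rotvec deg (cur tool) [0.06 0.29 0.06]
```

```bash
python3 -m jog '[{"delta_pos":[-0.001,0.004,-0.0015],"twist":[0,0,0],"jaw":-1},{"delta_pos":[0,0.002,0],"twist":[0,0,0],"jaw":-1},{"delta_pos":[0,0,0],"twist":[0,0,0],"jaw":-1},{"delta_pos":[0,0,0],"twist":[0,0,0],"jaw":-1}]'
python3 snap.py wrist w8; python3 -c "
from tgt import *
report(*target(-1,.003,.016,1,dy=-.0005))"
```

```text
t: 9.25
tcp_pos: [0.5301, 0.0489, 0.1232]
eef_rot: [0.681, 0.192, 0.244, -0.663]
force: [-0.3, 0.1, -1.2]
opening: 0.0284
t 9.25 tcp [0.5301 0.0489 0.1232] 
 [[ 0.807  0.586  0.078]
 [-0.062 -0.048  0.997]
 [ 0.588 -0.809 -0.003]] q [ 0.24  0.51 -0.73  2.45  2.09  0.66 -0.83] F [-0.3  0.1 -1.2] op 0.028374447850091453
tcp [0.5302 0.0489 0.1233] target [0.5279 0.049  0.1197] | cur tool delta [-0.004   0.0016 -0.0001] | target-tool delta [-0.004   0.0016 -0.0001] rotvec deg (cur tool) [0.   0.26 0.01]
```

View pics/w8.png

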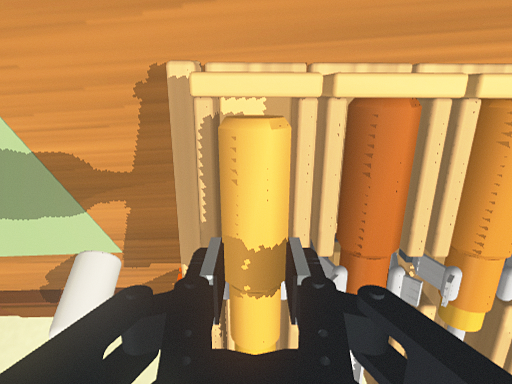

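```bash
python3 -m jog '[{"delta_pos":[-0.002,0.0015,0],"twist":[0,0,0],"jaw":-1},{"delta_pos":[-0.002,0.0015,0],"twist":[0,0,0],"jaw":-1},{"delta_pos":[0,0,0],"twist":[0,0,0],"jaw":-1},{"delta_pos":[0,0,0],"twist":[0,0,0],"jaw":-1}]'
python3 -c "
from tgt import *
report(*target(-1,.00,.014,1,dy=-.0005)); s=get_state(); print((s['force']@R.from_quat(s['eef_rot']).as_matrix()).round(2))"
```

```text
t: 9.7
tcp_pos: [0.5289, 0.0489, 0.1188]
eef_rot: [0.682, 0.193, 0.245, -0.662]
force: [-0.9, -1.1, 0.8]
opening: 0.0286
tcp [0.5289 0.0489 0.1188] target [0.5266 0.0491 0.1163] | cur tool delta [-0.0034  0.0007  0.0001] | target-tool delta [-0.0034  0.0007  0.0001] rotvec deg (cur tool) [0.03 0.26 0.06]
[-0.2  -1.09 -1.15]
```

```bash
python3 -m jog '[{"delta_pos":[-0.002,0,0],"twist":[0,0,0],"jaw":-1},{"delta_pos":[-0.001,0,0],"twist":[0,0,0],"jaw":-1},{"delta_pos":[0,0,0],"twist":[0,0,0],"jaw":-1}]'
python3 -m jog '[{"delta_pos":[0,0,0],"twist":[0,0,0],"jaw":-0.2},{"delta_pos":[0,0,0],"twist":[0,0,0],"jaw":-0.1},{"delta_pos":[0,0,0],"twist":[0,0,0],"jaw":-0.05},{"delta_pos":[0,0,0],"twist":[0,0,0],"jaw":-0.05},{"delta_pos":[0,0,0],"twist":[0,0,0],"jaw":-0.05}]'
python3 snap.py wrist w9
```

```text
t: 10.0
tcp_pos: [0.5265, 0.0491, 0.1171]
eef_rot: [0.681, 0.193, 0.245, -0.662]
force: [-0.2, -1.5, 3.7]
opening: 0.0285
t: 10.5
tcp_pos: [0.5262, 0.0493, 0.1168]
eef_rot: [0.681, 0.192, 0.244, -0.663]
force: [-0.6, -0.4, -0.1]
opening: 0.041
t 10.5 tcp [0.5262 0.0493 0.1168] 
 [[ 0.807  0.586  0.078]
 [-0.062 -0.048  0.997]
 [ 0.588 -0.809 -0.003]] q [ 0.24  0.53 -0.74  2.47  2.11  0.69 -0.85] F [-0.6 -0.4 -0.1] op 0.041048262144176104
```

View pics/w9.png

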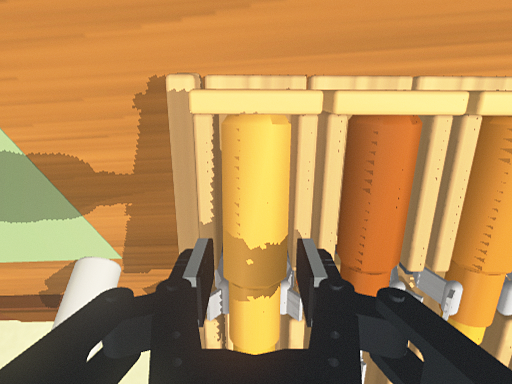

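```bash
python3 -m jog '[{"delta_pos":[0,-0.01,0],"twist":[0,0,0],"jaw":-0.05},{"delta_pos":[0,-0.015,0],"twist":[0,0,0],"jaw":-0.05},{"delta_pos":[0,-0.015,0],"twist":[0,0,0],"jaw":-0.05},{"delta_pos":[0.003,0,0],"twist":[0,0,0],"jaw":-1},{"delta_pos":[0,0,0],"twist":[0,0,0],"jaw":-1},{"delta_pos":[0,0,0],"twist":[0,0,0],"jaw":-1},{"delta_pos":[0,0,0],"twist":[0,0,0],"jaw":-1},{"delta_pos":[0,0,0],"twist":[0,0,0],"jaw":-1}]'
python3 snap.py wrist w10
cat > slot.py <<'E'
import sys
from tgt import *
sg=int(sys.argv[1]); s=get_state(); T=R.from_quat(s['eef_rot']).as_matrix(); ex,ey,ez=axes(np.radians(PSI)); A=np.stack([ex,ey,ez],1)
dy=float(sys.argv[2]) if len(sys.argv)>2 else -.0005
S=SEATC+ey*(sg*.12+dy); tip=s['tcp_pos']+T[:,1]*.022
print("tip in slot mm",((tip-S)@A*1000).round(1),"F slot",(s['force']@A).round(1),"t",s['t'],"q4",s['qpos'][3].round(3),"op",s['opening'])
E
python3 slot.py -1
```

```text
t: 11.35
tcp_pos: [0.5053, 0.0509, 0.1505]
eef_rot: [0.682, 0.192, 0.244, -0.663]
force: [0.1, -1.4, -0.2]
opening: -0.0002
t 11.35 tcp [0.5053 0.0509 0.1505] 
 [[ 0.807  0.585  0.078]
 [-0.062 -0.048  0.997]
 [ 0.587 -0.809 -0.003]] q [ 0.24  0.41 -0.73  2.48  2.01  0.59 -0.79] F [ 0.1 -1.4 -0.2] op -0.0002227795009836571
tip in slot mm [14.5  0.  50.5] F slot [ 0.2  0.3 -0.3] t 11.4 q4 2.477 op 1.0121856274150694e-05
```

View pics/w10.png

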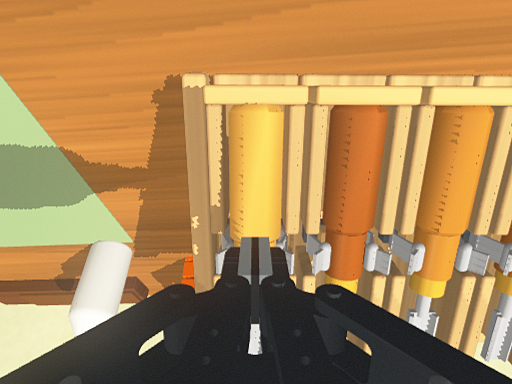

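```bash
python3 -m jog '[{"delta_pos":[0,0.012,0],"twist":[0,0,0],"jaw":-1},{"delta_pos":[0,0.010,0],"twist":[0,0,0],"jaw":-1},{"delta_pos":[0,0.004,0],"twist":[0,0,0],"jaw":-1},{"delta_pos":[0,0.002,0],"twist":[0,0,0],"jaw":-1},{"delta_pos":[0,0,0],"twist":[0,0,0],"jaw":-1}]'; python3 slot.py -1
python3 -m jog '[{"delta_pos":[0,0.002,0],"twist":[0,0,0],"jaw":-1},{"delta_pos":[0,0.002,0],"twist":[0,0,0],"jaw":-1},{"delta_pos":[0,0.002,0],"twist":[0,0,0],"jaw":-1}]'; python3 slot.py -1
```

```text
t: 11.9
tcp_pos: [0.5221, 0.0497, 0.128]
eef_rot: [0.681, 0.192, 0.244, -0.662]
force: [-0.1, -0.2, -0.3]
opening: 0.0003
tip in slot mm [15.5  0.2 22.4] F slot [-0.3 -0.2 -0.2] t 11.9 q4 2.467 op 0.0002836382185151638
t: 12.2
tcp_pos: [0.5255, 0.0493, 0.1235]
eef_rot: [0.681, 0.193, 0.245, -0.662]
force: [0.4, -0.2, 1.3]
opening: 0.0002
tip in slot mm [15.7  0.1 16.7] F slot [ 1.1 -0.1  0.9] t 12.2 q4 2.464 op 0.00019926753835807894
```

```bash
python3 -m jog '[{"delta_pos":[0,0.002,0],"twist":[0,0,0],"jaw":-1},{"delta_pos":[0,0.002,0],"twist":[0,0,0],"jaw":-1},{"delta_pos":[0,0,0],"twist":[0,0,0],"jaw":-1}]'; python3 slot.py -1; python3 snap.py side s11;  python3 snap.py wrist w11; python3 -c "
import cv2
p=cv2.imread('pics/s11.png'); cv2.imwrite('pics/s11c.png',cv2.resize(p[90:230,190:340],None,fx=4,fy=4,interpolation=cv2.INTER_CUBIC))"
```

```text
t: 12.5
tcp_pos: [0.5266, 0.0496, 0.1214]
eef_rot: [0.681, 0.194, 0.244, -0.662]
force: [-16.9, -0.3, 27.6]
opening: 0.0001
tip in slot mm [15.4  0.5 14.4] F slot [ 2.1 -1.7 32.3] t 12.5 q4 2.465 op 7.166986356484677e-05
t 12.5 tcp [0.5266 0.0496 0.1214] 
 [[ 0.806  0.588  0.076]
 [-0.059 -0.048  0.997]
 [ 0.59  -0.808 -0.004]] q [ 0.24  0.52 -0.74  2.47  2.09  0.67 -0.84] F [-16.9  -0.3  27.6] op 7.166986356484677e-05
t 12.55 tcp [0.5266 0.0495 0.1214] 
 [[ 0.806  0.588  0.076]
 [-0.059 -0.048  0.997]
 [ 0.59  -0.808 -0.004]] q [ 0.24  0.52 -0.74  2.47  2.09  0.67 -0.84] F [-17.3   0.2  27.3] op 5.7727553271265606e-05
```

View pics/s11c.png

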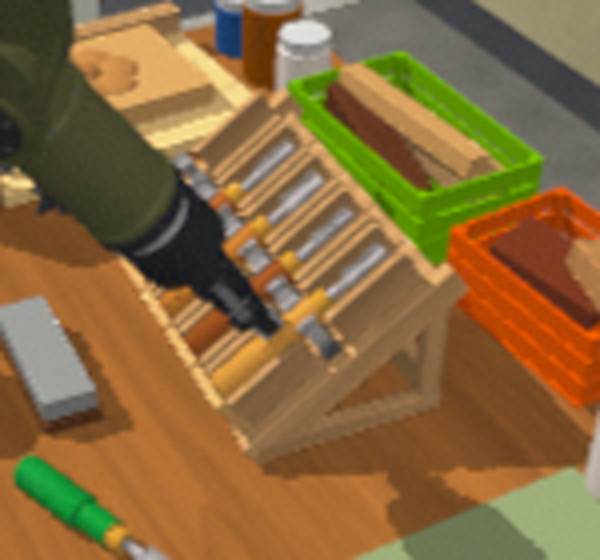

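View pics/w11.png

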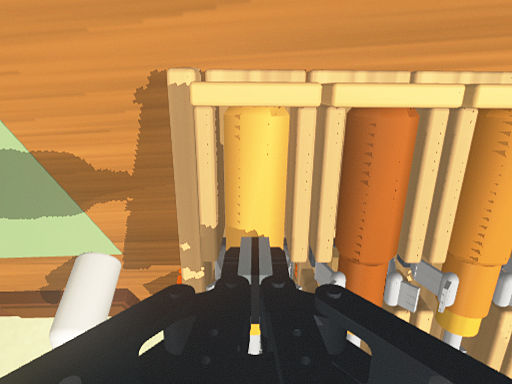

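```bash
python3 -m jog '[{"delta_pos":[0,-0.01,0],"twist":[0,0,0],"jaw":-1},{"delta_pos":[0.01,-0.03,0],"twist":[0,0,0],"jaw":-1},{"delta_pos":[0.02,-0.03,0],"twist":[0,0,0],"jaw":-1},{"delta_pos":[0.02,-0.03,0],"twist":[0,0,0],"jaw":-1},{"delta_pos":[0.01,-0.02,0],"twist":[0,0,0],"jaw":-1},{"delta_pos":[0,0,0],"twist":[0,0,0],"jaw":-1},{"delta_pos":[0,0,0],"twist":[0,0,0],"jaw":-1}]'; python3 snap.py wrist w12
```

```text
t: 13.3
tcp_pos: [0.5055, 0.0491, 0.2398]
eef_rot: [0.684, 0.191, 0.244, -0.66]
force: [-0.1, -0.1, -0.0]
opening: -0.0
t 13.3 tcp [0.5055 0.0491 0.2398] 
 [[ 0.808  0.583  0.082]
 [-0.061 -0.055  0.997]
 [ 0.586 -0.81  -0.009]] q [ 0.21  0.17 -0.59  2.34  1.36  0.35 -0.1 ] F [-0.1 -0.1 -0. ] op -4.935523838643283e-05
```

View pics/w12.png

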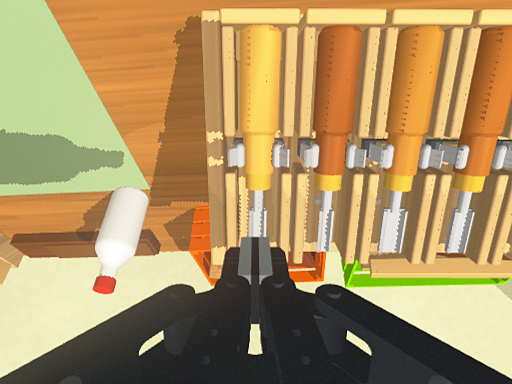

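```bash
cat > chk.py <<'E'
import sys
from tgt import *
f=sys.argv[1]; c,s=pickle.load(open(f"pics/{f}.pkl","rb")); X=pc(c,np.load(f"pics/{f}.npy")); ex,ey,ez=axes(np.radians(PSI)); A=np.stack([ex,ey,ez],1)
hsv=cv2.cvtColor(cv2.imread(f"pics/{f}.png"),cv2.COLOR_BGR2HSV); m=cv2.inRange(hsv,(3,150,80),(26,255,255))>0
for k in (-2,-1,0,1,2):
    Q=(X-(SEATC+ey*(.06*k)))@A; b=(np.abs(Q[...,1])<.0185)&(Q[...,2]>.006)&(Q[...,2]<.04)&m
    o=[]
    for x in (-.045,-.03,-.015,0,.015,.03,.04,.05):
        q=Q[b&(np.abs(Q[...,0]-x)<.005)]
        if len(q)>15: o.append((round(x*1000),(np.percentile(q[:,2],85)*1000).round(1),(q[:,1].mean()*1000).round(1)))
    B=Q[b&(np.abs(Q[...,1])<.01)&(Q[...,2]>.011)]
    print(k,"butt x",(np.percentile(B[:,0],.5)*1000).round(1) if len(B)>20 else None,o)
E
python3 chk.py w12
```

```text
-2 butt x -55.2 [(-45, np.float64(15.6), np.float64(-0.5)), (-30, np.float64(15.6), np.float64(-0.4)), (-15, np.float64(15.6), np.float64(-0.5)), (0, np.float64(15.7), np.float64(-0.7)), (15, np.float64(15.6), np.float64(-0.6)), (30, np.float64(13.1), np.float64(-0.7)), (40, np.float64(13.2), np.float64(-0.8)), (50, np.float64(13.2), np.float64(-0.8))]
-1 butt x -55.1 [(-45, np.float64(15.6), np.float64(-2.3)), (-30, np.float64(15.6), np.float64(-2.3)), (-15, np.float64(15.6), np.float64(-2.4)), (0, np.float64(15.6), np.float64(-2.3)), (15, np.float64(15.5), np.float64(-2.4)), (30, np.float64(13.1), np.float64(-1.8)), (40, np.float64(13.2), np.float64(-1.3)), (50, np.float64(13.1), np.float64(-1.7))]
0 butt x -65.6 [(-45, np.float64(15.5), np.float64(-3.7)), (-30, np.float64(15.5), np.float64(-4.0)), (-15, np.float64(15.5), np.float64(-3.8)), (0, np.float64(15.6), np.float64(-3.8)), (15, np.float64(15.5), np.float64(-3.9)), (30, np.float64(13.1), np.float64(-2.7)), (40, np.float64(13.1), np.float64(-2.2)), (50, np.float64(13.2), np.float64(-2.8))]
1 butt x -54.3 [(-45, np.float64(15.1), np.float64(-9.4)), (-30, np.float64(15.3), np.float64(-7.8)), (-15, np.float64(15.4), np.float64(-6.3)), (0, np.float64(15.3), np.float64(-5.2)), (15, np.float64(15.3), np.float64(-5.5)), (30, np.float64(13.0), np.float64(-3.7)), (40, np.float64(13.2), np.float64(-3.0)), (50, np.float64(13.0), np.float64(-3.7))]
2 butt x None []
```

```bash
python3 -m jog '[{"delta_pos":[0,0,-0.03],"twist":[0,0,7.2],"jaw":-1},{"delta_pos":[0,0,-0.03],"twist":[0,0,7.2],"jaw":-1},{"delta_pos":[0,0,-0.03],"twist":[0,0,7.2],"jaw":-0.5},{"delta_pos":[0,0,-0.03],"twist":[0,0,7.2],"jaw":0.4},{"delta_pos":[0,0,-0.03],"twist":[0,0,7.2],"jaw":0.4},{"delta_pos":[0,0,-0.04],"twist":[0,-7.25,0],"jaw":0.4},{"delta_pos":[0,0,-0.04],"twist":[0,-7.25,0],"jaw":0.4},{"delta_pos":[0,0,-0.04],"twist":[0,0,0],"jaw":0.4},{"delta_pos":[0,0,-0.04],"twist":[0,0,0],"jaw":0.4},{"delta_pos":[0,0,0],"twist":[0,0,0],"jaw":0.4},{"delta_pos":[0,0,0],"twist":[0,0,0],"jaw":0.4}]'; python3 snap.py wrist w13; python3 goug.py w13
```

```text
t: 14.45
tcp_pos: [0.5052, -0.2082, 0.255]
eef_rot: [0.735, 0.138, 0.045, -0.662]
force: [0.1, 0.3, 0.4]
opening: 0.0598
t 14.45 tcp [ 0.5052 -0.2082  0.255 ] 
 [[ 0.958  0.262 -0.116]
 [ 0.143 -0.085  0.986]
 [ 0.248 -0.961 -0.119]] q [ 0.98  0.33 -0.84  1.94  0.41  0.73  1.63] F [0.1 0.3 0.4] op 0.05976583336556903
[ 130    9   32  126 1641] rect 128 30 butt [ 0.4296 -0.3588] mid [ 0.4846 -0.3563] ax [0.999 0.044] yaw 2.51
  to grasp pt (tool x,z): [-0.0295  0.0103 -0.1446]
[ 289  249   41  107 1898] rect 240 59 butt [ 0.6908 -0.1369] mid [ 0.7445 -0.1251] ax [0.976 0.216] yaw 12.49
  to grasp pt (tool x,z): [0.2527 0.0584 0.0553]
[ 188  251   81   62 3570] rect 111 117 butt [ 0.7271 -0.247 ] mid [ 0.7821 -0.2476] ax [ 1.    -0.011] yaw -0.61
  to grasp pt (tool x,z): [ 0.2711  0.079  -0.0726]
[ 360  264   61   38 1319] rect 101 54 butt [ 0.6985 -0.0647] mid [ 0.7221 -0.015 ] ax [0.428 0.904] yaw 64.64
  to grasp pt (tool x,z): [0.2419 0.0407 0.1753]
[ 179  314   86   32 1492] rect 50 151 butt [ 0.9001 -0.3243] mid [ 0.9004 -0.2693] ax [0.006 1.   ] yaw 89.68
  to grasp pt (tool x,z): [ 0.3716  0.1077 -0.0945]
```

View pics/w13.png

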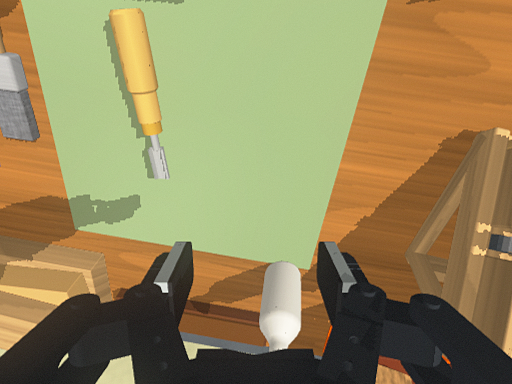

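```bash
cat > up.py <<'E'
import sys
from tgt import *
x,y,z,yaw=map(float,sys.argv[1:5]); r=np.radians(yaw); tx=np.array([np.cos(r),np.sin(r),0]); ty=np.array([0,0,-1.]); TT=np.stack([tx,ty,np.cross(tx,ty)],1)
report(np.array([x,y,z]),TT)
E
python3 up.py .500 -.345 .20 10
```

```text
tcp [ 0.5055 -0.2066  0.2554] target [ 0.5   -0.345  0.2  ] | cur tool delta [-0.0392  0.0636 -0.1291] | target-tool delta [-0.0294  0.0554 -0.1353] rotvec deg (cur tool) [ 7.22 -2.23 14.29]
```

```bash
python3 -m jog '[{"delta_pos":[0,0,0],"twist":[2.4,-0.75,4.75],"jaw":0.4},{"delta_pos":[0,0,0],"twist":[2.4,-0.75,4.75],"jaw":0.4},{"delta_pos":[0,0,0],"twist":[2.4,-0.75,4.75],"jaw":0.4},{"delta_pos":[-0.006,0.01,-0.025],"twist":[0,0,0],"jaw":0.4},{"delta_pos":[-0.006,0.01,-0.03],"twist":[0,0,0],"jaw":0.4},{"delta_pos":[-0.006,0.01,-0.03],"twist":[0,0,0],"jaw":0.4},{"delta_pos":[-0.006,0.01,-0.03],"twist":[0,0,0],"jaw":0.4},{"delta_pos":[-0.005,0.015,-0.02],"twist":[0,0,0],"jaw":0.4},{"delta_pos":[0,0,0],"twist":[0,0,0],"jaw":0.4},{"delta_pos":[0,0,0],"twist":[0,0,0],"jaw":0.4},{"delta_pos":[0,0,0],"twist":[0,0,0],"jaw":0.4}]'; python3 snap.py wrist w14; python3 goug.py w14;python3 up.py .496 -.362 .20 10
```

```text
t: 15.6
tcp_pos: [0.5022, -0.3428, 0.2026]
eef_rot: [0.705, 0.064, -0.062, -0.704]
force: [0.1, 0.8, 0.3]
opening: 0.0597
t 15.6 tcp [ 0.5022 -0.3428  0.2026] 
 [[ 0.984  0.004 -0.177]
 [ 0.177 -0.001  0.984]
 [ 0.004 -1.    -0.002]] q [ 1.02  0.61 -0.78  1.62  0.47  1.1   1.87] F [0.1 0.8 0.3] op 0.059748878759611455
[ 260    0   88   70 4757] rect 55 70 butt [ 0.3605 -0.2892] mid [ 0.374  -0.3425] ax [ 0.244 -0.97 ] yaw -75.88
  to grasp pt (tool x,z): [-0.1253 -0.0005  0.011 ]
[ 221   95   32  128 3603] rect 126 30 butt [ 0.4317 -0.3728] mid [ 0.4859 -0.3637] ax [0.986 0.166] yaw 9.55
  to grasp pt (tool x,z): [-0.0077  0.     -0.0178]
[   0  298   60   51 1247] rect 46 105 butt [ 0.6816 -0.541 ] mid [ 0.7238 -0.5763] ax [ 0.768 -0.641] yaw -39.86
  to grasp pt (tool x,z): [ 0.1844  0.0012 -0.2783]
tcp [ 0.5022 -0.343   0.2028] target [ 0.496 -0.362  0.2  ] | cur tool delta [-0.0095  0.0028 -0.0176] | target-tool delta [-0.0094  0.0028 -0.0177] rotvec deg (cur tool) [0.12 0.21 0.22]
```

View pics/w14.png

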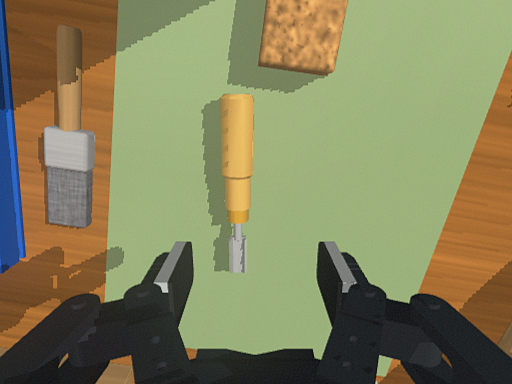

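```bash
python3 -m jog '[{"delta_pos":[-0.005,0.02,-0.009],"twist":[0,0.5,0],"jaw":0.4},{"delta_pos":[-0.004,0.035,-0.009],"twist":[0,0,0],"jaw":0.4},{"delta_pos":[0,0.035,0],"twist":[0,0,0],"jaw":0.4},{"delta_pos":[0,0.035,0],"twist":[0,0,0],"jaw":0.4},{"delta_pos":[0,0.027,0],"twist":[0,0,0],"jaw":0.4},{"delta_pos":[0,0.017,0],"twist":[0,0,0],"jaw":0.4},{"delta_pos":[0,0,0],"twist":[0,0,0],"jaw":0.4},{"delta_pos":[0,0,0],"twist":[0,0,0],"jaw":0.4}]' 50
python3 snap.py wrist w15; python3 up.py .496 -.3615 .033 9.6
```

```text
t: 16.45
tcp_pos: [0.497, -0.3636, 0.0342]
eef_rot: [0.705, 0.061, -0.058, -0.704]
force: [0.3, 0.0, -0.1]
opening: 0.06
t 16.45 tcp [ 0.497  -0.3636  0.0342] 
 [[ 0.986  0.004 -0.167]
 [ 0.167 -0.002  0.986]
 [ 0.004 -1.    -0.002]] q [ 0.97  0.8  -0.64  1.76  0.65  0.79  1.74] F [ 0.3  0.  -0.1] op 0.05995382567326268
tcp [ 0.4973 -0.364   0.0347] target [ 0.496  -0.3615  0.033 ] | cur tool delta [-0.0008  0.0017  0.0027] | target-tool delta [-0.0008  0.0017  0.0027] rotvec deg (cur tool) [0.18 0.01 0.27]
```

View pics/w15.png

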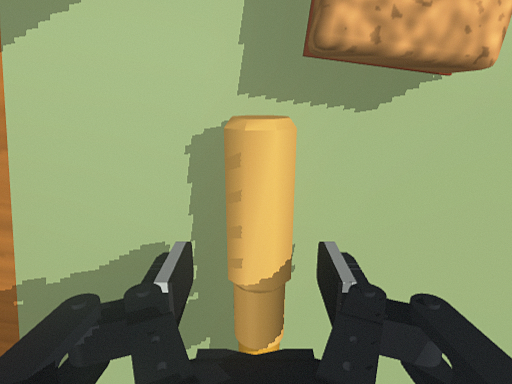

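Gouge centred ~u=260 vs. jaws 254, butt at v=117, same as the first grasp. Nudge 2.5 mm sideways and close.

```bash
python3 -m jog '[{"delta_pos":[-0.001,0.001,0.0025],"twist":[0,0,0],"jaw":0.2},{"delta_pos":[0,0,0],"twist":[0,0,0],"jaw":-0.6},{"delta_pos":[0,0,0],"twist":[0,0,0],"jaw":-1},{"delta_pos":[0,0,0],"twist":[0,0,0],"jaw":-1},{"delta_pos":[0,0,0],"twist":[0,0,0],"jaw":-1},{"delta_pos":[0,0,0],"twist":[0,0,0],"jaw":-1},{"delta_pos":[0,-0.02,0],"twist":[0,0,0],"jaw":-1},{"delta_pos":[0,-0.04,0],"twist":[0,0,0],"jaw":-1},{"delta_pos":[0,-0.04,0],"twist":[0,0,0],"jaw":-1},{"delta_pos":[0,-0.04,0],"twist":[0,0,0],"jaw":-1},{"delta_pos":[0,-0.04,0],"twist":[0,0,0],"jaw":-1},{"delta_pos":[0,-0.03,0],"twist":[0,7.2,0],"jaw":-1},{"delta_pos":[0,0,0],"twist":[0,7.2,0],"jaw":-1},{"delta_pos":[0,0,0],"twist":[0,0,0],"jaw":-1},{"delta_pos":[0,0,0],"twist":[0,0,0],"jaw":-1}]' 50
python3 snap.py wrist w16; python3 held.py w16; python3 snap.py side s16
python3 - <<'E'
from h import *
import pickle
c,s=pickle.load(open("pics/s16.pkl","rb")); X=pc(c,np.load("pics/s16.npy"))
m=(X[...,2]>.06)&(X[...,2]<.26)&(X[...,0]>.3)&(X[...,0]<.62)&(X[...,1]>.36)&(X[...,1]<.62)
print("mallet pts",m.sum(),np.percentile(X[m],[2,50,98],axis=0).round(3))
E
```

```text
t: 18.0
tcp_pos: [0.4935, -0.3616, 0.2419]
eef_rot: [0.707, -0.028, 0.029, -0.706]
force: [-0.7, -0.5, -1.0]
opening: 0.0285
t 18.0 tcp [ 0.4935 -0.3616  0.2419] 
 [[ 0.997  0.002  0.081]
 [-0.081 -0.002  0.997]
 [ 0.002 -1.    -0.001]] q [ 1.03  0.56 -0.73  1.55  0.4   1.17  1.71] F [-0.7 -0.5 -1. ] op 0.02846177305963268
11898 x range [-0.0655 -0.0655 -0.0629  0.0184]
-0.065 top y [0.0023 0.0035] z [-0.0135  0.0137] 0.0
-0.055 top y [0.0022 0.0032] z [-0.014   0.0139] -0.0
-0.045 top y [0.0023 0.0032] z [-0.014   0.0141] 0.0
-0.035 top y [0.0023 0.0032] z [-0.0139  0.014 ] 0.0
-0.025 top y [0.0024 0.0033] z [-0.0141  0.014 ] -0.0001
-0.015 top y [0.0024 0.0033] z [-0.014   0.0136] -0.0002
-0.005 top y [0.0026 0.0033] z [-0.0135  0.0131] -0.0002
0.005 top y [0.0027 0.0038] z [-0.0131  0.0127] -0.0003
t 18.05 tcp [ 0.4935 -0.3616  0.2415] 
 [[ 0.997  0.002  0.081]
 [-0.081 -0.001  0.997]
 [ 0.002 -1.    -0.001]] q [ 1.03  0.56 -0.73  1.55  0.4   1.17  1.71] F [ 0.6 -0.4 -0.9] op 0.02841618893990046
mallet pts 728 [[0.379 0.447 0.063]
 [0.415 0.474 0.128]
 [0.52  0.549 0.249]]
```

View pics/s16.png

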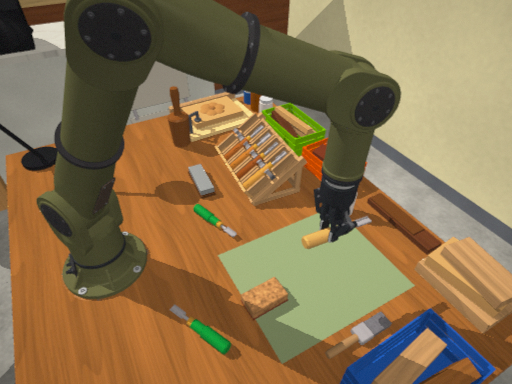

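```bash
python3 -c "
from tgt import *
report(*target(1,.007,.09,0,mid=-.0105,ay=.0175,dy=-.0005)); report(*target(1,.007,.09,0,mid=-.0105,ay=.0175,dy=-.0005))"
```

```text
tcp [ 0.4935 -0.3616  0.2413] target [0.5076 0.2915 0.1811] | cur tool delta [-0.0393  0.0599  0.6521] | target-tool delta [-0.0669  0.0267  0.6521] rotvec deg (cur tool) [ 2.000e-02  3.000e-02 -3.489e+01]
tcp [ 0.4935 -0.3616  0.2413] target [0.5076 0.2915 0.1811] | cur tool delta [-0.0393  0.0599  0.6521] | target-tool delta [-0.0669  0.0267  0.6521] rotvec deg (cur tool) [ 2.000e-02  3.000e-02 -3.489e+01]
```

```bash
python3 -m jog '[{"delta_pos":[0,-0.01,0.03],"twist":[0,0,0],"jaw":-1},{"delta_pos":[0,0,0.04],"twist":[0,0,0],"jaw":-1},{"delta_pos":[0,0,0.04],"twist":[0,0,0],"jaw":-1},{"delta_pos":[0,0,0.04],"twist":[0,0,0],"jaw":-1},{"delta_pos":[0,0,0.04],"twist":[0,0,0],"jaw":-1},{"delta_pos":[-0.004,0,0.04],"twist":[0,0,0],"jaw":-1},{"delta_pos":[-0.004,0,0.04],"twist":[0,0,0],"jaw":-1},{"delta_pos":[-0.004,0,0.04],"twist":[0,0,0],"jaw":-1},{"delta_pos":[-0.004,0,0.04],"twist":[0,0,0],"jaw":-1},{"delta_pos":[-0.004,0,0.04],"twist":[0,0,0],"jaw":-1},{"delta_pos":[-0.004,0,0.04],"twist":[0,0,0],"jaw":-1},{"delta_pos":[-0.004,0,0.04],"twist":[0,0,0],"jaw":-1},{"delta_pos":[-0.004,0,0.04],"twist":[0,0,0],"jaw":-1},{"delta_pos":[-0.004,0,0.04],"twist":[0,0,0],"jaw":-1},{"delta_pos":[-0.002,0,0.04],"twist":[0,0,0],"jaw":-1},{"delta_pos":[0,0,0.04],"twist":[0,0,0],"jaw":-1},{"delta_pos":[0,0,0.02],"twist":[0,0,0],"jaw":-1},{"delta_pos":[0,0,0],"twist":[0,0,0],"jaw":-1},{"delta_pos":[0,0,0],"twist":[0,0,0],"jaw":-1}]'
python3 snap.py scene c17; python3 -c "
from tgt import *
report(*target(1,.007,.09,0,mid=-.0105,ay=.0175,dy=-.0005))"
```

```text
t: 20.0
tcp_pos: [0.5106, 0.2891, 0.2504]
eef_rot: [0.707, -0.028, 0.03, -0.706]
force: [0.1, -1.3, -1.8]
opening: 0.0285
t 20.0 tcp [0.5106 0.2891 0.2504] 
 [[ 0.997  0.002  0.082]
 [-0.082 -0.002  0.997]
 [ 0.002 -1.    -0.002]] q [-0.08  0.53 -0.77  1.61  0.4   1.17  0.55] F [ 0.1 -1.3 -1.8] op 0.02849239573639608
tcp [0.511  0.2881 0.2505] target [0.5076 0.2915 0.1811] | cur tool delta [-0.0038  0.0694  0.0033] | target-tool delta [-0.0428  0.0548  0.0031] rotvec deg (cur tool) [  0.19  -0.06 -34.87]
```

View pics/c17.png

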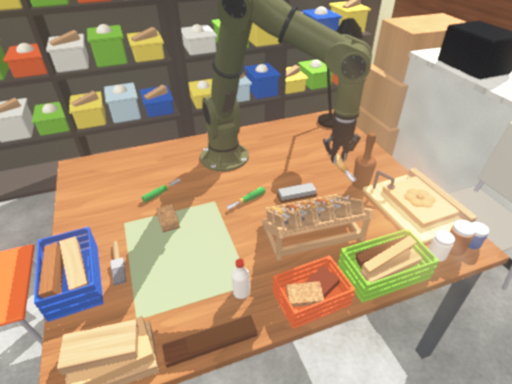

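```bash
python3 -m jog '[{"delta_pos":[0,0,0],"twist":[0,0,-3.9],"jaw":-1},{"delta_pos":[0,0,0],"twist":[0,0,-3.9],"jaw":-1},{"delta_pos":[0,0,0],"twist":[0,0,-3.9],"jaw":-1},{"delta_pos":[0,0,0],"twist":[0,0,-3.9],"jaw":-1},{"delta_pos":[0,0,0],"twist":[0,0,-3.9],"jaw":-1},{"delta_pos":[0,0,0],"twist":[0,0,-3.9],"jaw":-1},{"delta_pos":[0,0,0],"twist":[0,0,-3.9],"jaw":-1},{"delta_pos":[0,0,0],"twist":[0,0,-3.9],"jaw":-1},{"delta_pos":[0,0,0],"twist":[0,0,-3.8],"jaw":-1},{"delta_pos":[0,0,0],"twist":[0,0,0],"jaw":-1},{"delta_pos":[0,0,0],"twist":[0,0,0],"jaw":-1}]'
python3 snap.py scene c18; python3 snap.py wrist w18;python3 -c "
from tgt import *
report(*target(1,.007,.09,0,mid=-.0105,ay=.0175,dy=-.0005))"
```

```text
t: 21.15
tcp_pos: [0.5111, 0.2882, 0.2513]
eef_rot: [0.683, 0.185, 0.241, -0.664]
force: [0.4, -0.5, -1.0]
opening: 0.0281
t 21.15 tcp [0.5111 0.2882 0.2513] 
 [[ 0.815  0.573  0.085]
 [-0.068 -0.051  0.996]
 [ 0.575 -0.818 -0.003]] q [-0.43  0.33 -0.52  2.05  1.1   0.76 -0.23] F [ 0.4 -0.5 -1. ] op 0.028113232672711586
t 21.2 tcp [0.5115 0.2883 0.2515] 
 [[ 0.815  0.573  0.086]
 [-0.069 -0.051  0.996]
 [ 0.575 -0.818 -0.002]] q [-0.43  0.33 -0.52  2.05  1.1   0.76 -0.23] F [ 0.7  0.2 -0.6] op 0.02844008001973649
tcp [0.5118 0.2884 0.2516] target [0.5076 0.2915 0.1811] | cur tool delta [-0.0442  0.0551  0.0028] | target-tool delta [-0.044   0.0552  0.0027] rotvec deg (cur tool) [ 0.2  -0.16  0.14]
```

View pics/c18.png

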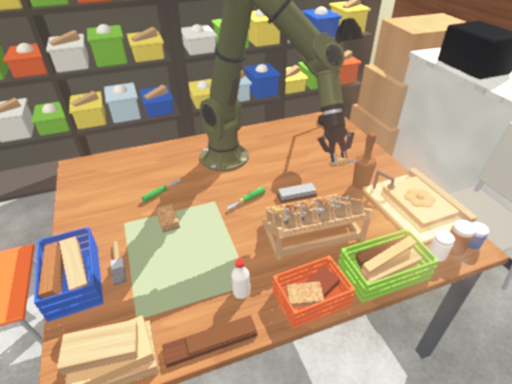

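View pics/w18.png

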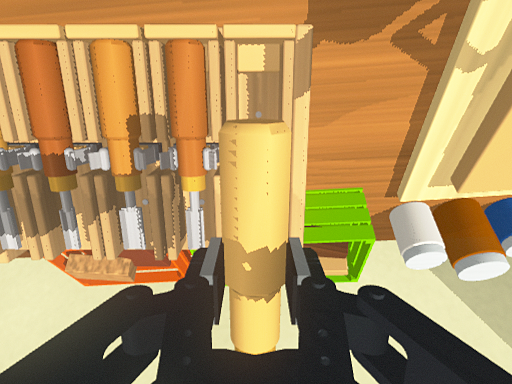

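```bash
python3 -m jog '[{"delta_pos":[-0.008,0.015,0.001],"twist":[0,0,0],"jaw":-1},{"delta_pos":[-0.012,0.02,0.001],"twist":[0,0,0],"jaw":-1},{"delta_pos":[-0.012,0.02,0.001],"twist":[0,0,0],"jaw":-1},{"delta_pos":[-0.012,0.02,0],"twist":[0.2,-0.2,0],"jaw":-1},{"delta_pos":[0,0.01,0],"twist":[0,0,0],"jaw":-1},{"delta_pos":[0,0,0],"twist":[0,0,0],"jaw":-1},{"delta_pos":[0,0,0],"twist":[0,0,0],"jaw":-1}]'
python3 snap.py wrist w19; python3 snap.py side s19
python3 - <<'E'
from tgt import *
report(*target(1,.007,.05,1,mid=-.0105,ay=.0175,dy=-.0005))
c,s=pickle.load(open("pics/w19.pkl","rb"))
ex,ey,ez=axes(np.radians(PSI)); A=np.stack([ex,ey,ez],1)
X=pc(c,np.load("pics/w19.npy")); S=SEATC+.12*ey; Q=(X-S)@A
for v in (90,105,120,140,160,180):
    r=Q[v]; i=np.where((r[:,2]>.003)&(r[:,2]<.013)&(np.abs(r[:,1])<.045))[0]
    if len(i): 
        g=np.split(i,np.where(np.diff(i)>1)[0]+1); print(v,[(a[0],a[-1],*(r[[a[0],a[-1]],1]*1000).round(1),(r[a,2].mean()*1000).round(1)) for a in g if len(a)>2])
E
```

```text
t: 21.95
tcp_pos: [0.5249, 0.2906, 0.1567]
eef_rot: [0.682, 0.186, 0.241, -0.665]
force: [-0.3, 0.0, -0.9]
opening: 0.0286
t 21.95 tcp [0.5249 0.2906 0.1567] 
 [[ 0.815  0.574  0.081]
 [-0.066 -0.047  0.997]
 [ 0.576 -0.817 -0.   ]] q [-0.49  0.48 -0.43  2.15  1.43  0.68 -0.59] F [-0.3  0.  -0.9] op 0.028613874102815882
t 22.0 tcp [0.5248 0.2909 0.1571] 
 [[ 0.814  0.575  0.081]
 [-0.066 -0.046  0.997]
 [ 0.577 -0.817  0.   ]] q [-0.5   0.48 -0.43  2.15  1.43  0.68 -0.59] F [ 0.5 -0.  -0.7] op 0.028267981539691584
tcp [0.5247 0.2911 0.1574] target [0.5301 0.2896 0.1483] | cur tool delta [-0.0007  0.0106 -0.001 ] | target-tool delta [-0.0008  0.0106 -0.001 ] rotvec deg (cur tool) [-0.09  0.06 -0.76]
90 [(np.int64(196), np.int64(198), np.float64(-32.6), np.float64(-32.6), np.float64(9.0))]
105 [(np.int64(183), np.int64(199), np.float64(-41.7), np.float64(-32.6), np.float64(7.6)), (np.int64(206), np.int64(221), np.float64(-28.1), np.float64(-19.6), np.float64(7.5)), (np.int64(287), np.int64(301), np.float64(18.6), np.float64(26.8), np.float64(8.0))]
120 [(np.int64(184), np.int64(200), n
[... 403 characters left out ...]
 (np.int64(207), np.int64(217), np.float64(-28.5), np.float64(-22.3), np.float64(8.3)), (np.int64(291), np.int64(300), np.float64(21.6), np.float64(27.1), np.float64(8.1))]
160 [(np.int64(187), np.int64(201), np.float64(-41.0), np.float64(-32.7), np.float64(8.0)), (np.int64(208), np.int64(218), np.float64(-28.5), np.float64(-22.2), np.float64(7.9)), (np.int64(290), np.int64(299), np.float64(21.3), np.float64(26.8), np.float64(7.9))]
180 [(np.int64(188), np.int64(202), np.float64(-41.3), np.float64(-32.5), np.float64(8.1)), (np.int64(209), np.int64(219), np.float64(-28.2), np.float64(-22.0), np.float64(8.0)), (np.int64(290), np.int64(298), np.float64(21.8), np.float64(26.8), np.float64(7.8))]
```

View pics/w19.png

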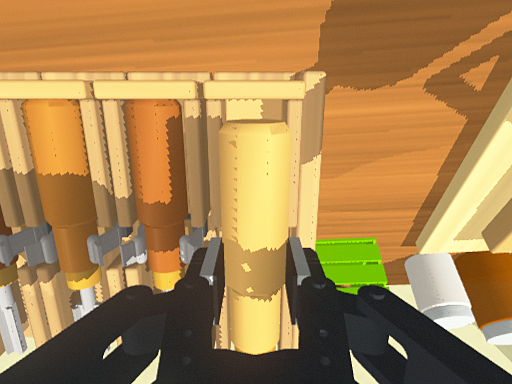

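View pics/s19.png

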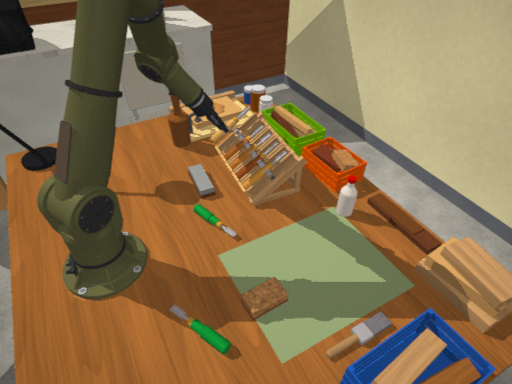

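```bash
python3 -m jog '[{"delta_pos":[0,0.012,-0.001],"twist":[0,0,-0.7],"jaw":-1},{"delta_pos":[0,0.012,0],"twist":[0,0,0],"jaw":-1},{"delta_pos":[0,0.01,0],"twist":[0,0,0],"jaw":-1},{"delta_pos":[0,0.006,0],"twist":[0,0,0],"jaw":-1},{"delta_pos":[0,0,0],"twist":[0,0,0],"jaw":-1},{"delta_pos":[0,0,0],"twist":[0,0,0],"jaw":-1}]'
python3 snap.py wrist w20; python3 -c "
from tgt import *
report(*target(1,.003,.016,1,mid=-.0105,ay=.0175,dy=-.0006))"
```

```text
t: 22.65
tcp_pos: [0.5474, 0.2882, 0.1242]
eef_rot: [0.681, 0.191, 0.244, -0.663]
force: [0.7, -0.3, -1.3]
opening: 0.0284
t 22.65 tcp [0.5474 0.2882 0.1242] 
 [[ 0.808  0.584  0.079]
 [-0.064 -0.047  0.997]
 [ 0.586 -0.81  -0.   ]] q [-0.49  0.56 -0.4   2.15  1.57  0.67 -0.71] F [ 0.7 -0.3 -1.3] op 0.0283885582956977
tcp [0.5473 0.2883 0.1244] target [0.5463 0.2882 0.1182] | cur tool delta [-0.0044  0.0045 -0.0002] | target-tool delta [-0.0044  0.0044 -0.0002] rotvec deg (cur tool) [-0.09  0.12 -0.09]
```

View pics/w20.png

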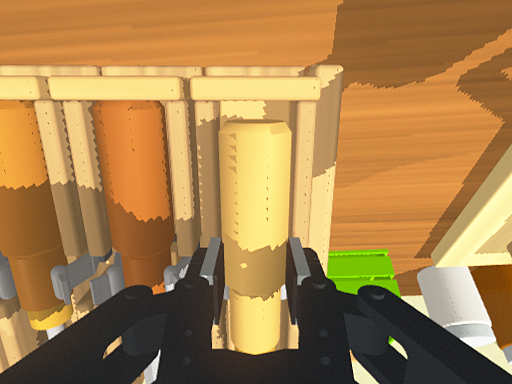

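```bash
python3 -m jog '[{"delta_pos":[-0.001,0.003,0],"twist":[0,0,0],"jaw":-1},{"delta_pos":[-0.002,0.002,0],"twist":[0,0,0],"jaw":-1},{"delta_pos":[-0.002,0.0007,0],"twist":[0,0,0],"jaw":-1},{"delta_pos":[0,0,0],"twist":[0,0,0],"jaw":-1},{"delta_pos":[0,0,0],"twist":[0,0,0],"jaw":-1}]'
python3 -c "
from tgt import *
report(*target(1,.00,.014,1,mid=-.0105,ay=.0175,dy=-.0006)); s=get_state(); print((s['force']@R.from_quat(s['eef_rot']).as_matrix()).round(2))"
```

```text
t: 23.2
tcp_pos: [0.5476, 0.2883, 0.1174]
eef_rot: [0.681, 0.192, 0.245, -0.663]
force: [1.3, -0.6, 4.5]
opening: 0.0285
tcp [0.5476 0.2883 0.1174] target [0.545  0.2883 0.1148] | cur tool delta [-0.0036  0.0006 -0.0002] | target-tool delta [-0.0036  0.0006 -0.0002] rotvec deg (cur tool) [-0.07  0.09  0.04]
[ 3.69 -2.84 -0.52]
```

```bash
python3 -m jog '[{"delta_pos":[-0.002,0,0],"twist":[0,0,0],"jaw":-1},{"delta_pos":[0,0,0],"twist":[0,0,0],"jaw":-1}]'; python3 slot.py 1
python3 -m jog '[{"delta_pos":[0,0,0],"twist":[0,0,0],"jaw":-0.2},{"delta_pos":[0,0,0],"twist":[0,0,0],"jaw":-0.1},{"delta_pos":[0,0,0],"twist":[0,0,0],"jaw":-0.05},{"delta_pos":[0,0,0],"twist":[0,0,0],"jaw":-0.05},{"delta_pos":[0,0,0],"twist":[0,0,0],"jaw":-0.05}]'
python3 snap.py wrist w21
```

```text
t: 23.4
tcp_pos: [0.5458, 0.2884, 0.1162]
eef_rot: [0.681, 0.192, 0.245, -0.663]
force: [1.0, -0.5, 5.8]
opening: 0.0286
tip in slot mm [12.   0.1 10.4] F slot [ 4.2 -0.4  4.2] t 23.4 q4 2.158 op 0.02864003013873791
t: 23.9
tcp_pos: [0.545, 0.2883, 0.1151]
eef_rot: [0.681, 0.191, 0.244, -0.663]
force: [0.9, 0.4, -0.2]
opening: 0.0406
t 23.9 tcp [0.545  0.2883 0.1151] 
 [[ 0.808  0.584  0.079]
 [-0.064 -0.047  0.997]
 [ 0.586 -0.81  -0.001]] q [-0.5   0.57 -0.4   2.16  1.61  0.68 -0.75] F [ 0.9  0.4 -0.2] op 0.040645128181554566
```

View pics/w21.png

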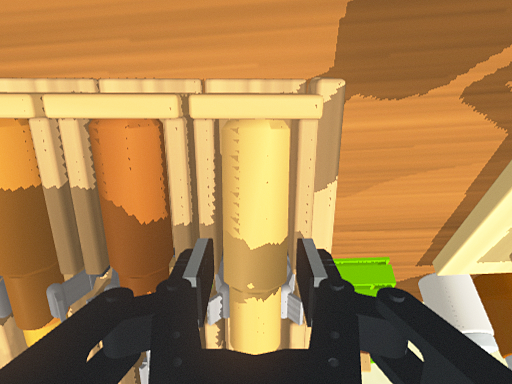

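Laid in with the butt at the ledge (v≈117) and the neck on the lips. Back off, close, press.

```bash
python3 -m jog '[{"delta_pos":[0,-0.01,0],"twist":[0,0,0],"jaw":-0.05},{"delta_pos":[0,-0.015,0],"twist":[0,0,0],"jaw":-0.05},{"delta_pos":[0,-0.015,0],"twist":[0,0,0],"jaw":-0.05},{"delta_pos":[0.004,0,0],"twist":[0,0,0],"jaw":-1},{"delta_pos":[0,0,0],"twist":[0,0,0],"jaw":-1},{"delta_pos":[0,0,0],"twist":[0,0,0],"jaw":-1},{"delta_pos":[0,0,0],"twist":[0,0,0],"jaw":-1},{"delta_pos":[0,0,0],"twist":[0,0,0],"jaw":-1}]'
python3 slot.py 1 -.0006; python3 snap.py wrist w22; python3 chk.py w22
```

```text
t: 24.75
tcp_pos: [0.525, 0.2896, 0.1495]
eef_rot: [0.681, 0.191, 0.244, -0.663]
force: [0.0, -0.2, -0.5]
opening: 0.0002
tip in slot mm [14.  -0.3 49.6] F slot [-0.3 -0.2 -0.4] t 24.75 q4 2.163 op 0.00016104187380318061
t 24.75 tcp [0.525  0.2896 0.1495] 
 [[ 0.808  0.584  0.08 ]
 [-0.064 -0.048  0.997]
 [ 0.586 -0.81  -0.001]] q [-0.51  0.5  -0.42  2.16  1.48  0.69 -0.65] F [ 0.  -0.2 -0.5] op 0.00016104187380318061
-2 butt x None []
-1 butt x None []
0 butt x -54.9 [(-45, np.float64(15.6), np.float64(3.5)), (-30, np.float64(15.7), np.float64(3.6)), (-15, np.float64(15.6), np.float64(3.5)), (0, np.float64(15.7), np.float64(3.6)), (15, np.float64(15.6), np.float64(3.5)), (30, np.float64(13.2), np.float64(2.4)), (40, np.float64(13.3), np.float64(1.6)), (50, np.float64(13.3), np.float64(2.1))]
1 butt x -55.0 [(-45, np.float64(15.6), np.float64(1.4)), (-30, np.float64(15.6), np.float64(1.3)), (-15, np.float64(15.6), np.float64(1.4)), (0, np.float64(15.5), np.float64(1.5)), (15, np.float64(15.6), np.float64(1.5)), (30, np.float64(13.2), np.float64(1.0)), (40, np.float64(13.2), np.float64(0.6)), (50, np.float64(13.2), np.float64(0.8))]
2 butt x -55.3 [(-45, np.float64(16.7), np.float64(-12.2)), (-30, np.float64(18.2), np.float64(-12.7)), (-15, np.float64(20.2), np.float64(-12.7)), (0, np.float64(20.7), np.float64(-13.4)), (15, np.float64(22.1), np.float64(-5.7))]
```

```bash
python3 -m jog '[{"delta_pos":[0,0.012,0],"twist":[0,0,0],"jaw":-1},{"delta_pos":[0,0.010,0],"twist":[0,0,0],"jaw":-1},{"delta_pos":[0,0.004,0],"twist":[0,0,0],"jaw":-1},{"delta_pos":[0,0.002,0],"twist":[0,0,0],"jaw":-1},{"delta_pos":[0,0.002,0],"twist":[0,0,0],"jaw":-1},{"delta_pos":[0,0.002,0],"twist":[0,0,0],"jaw":-1}]'; python3 slot.py 1 -.0006
python3 -m jog '[{"delta_pos":[0,0.002,0],"twist":[0,0,0],"jaw":-1},{"delta_pos":[0,0.0015,0],"twist":[0,0,0],"jaw":-1},{"delta_pos":[0,0,0],"twist":[0,0,0],"jaw":-1}]'; python3 slot.py 1 -.0006
```

```text
t: 25.4
tcp_pos: [0.5442, 0.2887, 0.1247]
eef_rot: [0.681, 0.192, 0.245, -0.663]
force: [-0.9, 0.3, 4.6]
opening: 0.0
tip in slot mm [15.6  0.3 18.2] F slot [1.9 0.2 4.3] t 25.4 q4 2.154 op 4.5358048435010677e-05
t: 25.7
tcp_pos: [0.5456, 0.2884, 0.1213]
eef_rot: [0.681, 0.191, 0.244, -0.663]
force: [-2.9, 0.0, 4.8]
opening: 0.0001
tip in slot mm [14.8  0.2 14.7] F slot [ 0.4 -0.2  5.5] t 25.7 q4 2.153 op 5.231311894200528e-05
```

```bash
python3 -m jog '[{"delta_pos":[0,0.0015,0],"twist":[0,0,0],"jaw":-1},{"delta_pos":[0,0,0],"twist":[0,0,0],"jaw":-1}]'; python3 slot.py 1 -.0006
python3 -m jog '[{"delta_pos":[0,-0.01,0],"twist":[0,0,0],"jaw":-1},{"delta_pos":[0.01,-0.03,0],"twist":[0,0,0],"jaw":-1},{"delta_pos":[0.02,-0.03,0],"twist":[0,0,0],"jaw":-1},{"delta_pos":[0.02,-0.03,-0.02],"twist":[0,0,0],"jaw":-1},{"delta_pos":[0.01,-0.02,-0.04],"twist":[0,0,0],"jaw":-1},{"delta_pos":[0,0,-0.04],"twist":[0,0,0],"jaw":-1},{"delta_pos":[0,0,-0.03],"twist":[0,0,0],"jaw":-1},{"delta_pos":[0,0,0],"twist":[0,0,0],"jaw":-1},{"delta_pos":[0,0,0],"twist":[0,0,0],"jaw":-1},{"delta_pos":[0,0,0],"twist":[0,0,0],"jaw":-1}]'; python3 snap.py wrist w23; sed -i 's/(3,150,80),(26,255,255)/(3,100,80),(32,255,255)/' chk.py; python3 chk.py w23; python3 snap.py scene c23
```

```text
t: 25.9
tcp_pos: [0.5458, 0.2888, 0.1212]
eef_rot: [0.681, 0.192, 0.244, -0.664]
force: [-11.3, -1.4, 17.5]
opening: -0.0001
tip in slot mm [14.8  0.6 14.5] F slot [ 0.9 -2.3 20.7] t 25.9 q4 2.154 op -9.847883176729072e-05
t: 26.9
tcp_pos: [0.5146, 0.1616, 0.2525]
eef_rot: [0.681, 0.191, 0.244, -0.664]
force: [0.1, 0.2, 0.1]
opening: 0.0002
t 26.9 tcp [0.5146 0.1616 0.2525] 
 [[ 0.808  0.584  0.078]
 [-0.064 -0.046  0.997]
 [ 0.586 -0.81   0.   ]] q [-0.23  0.2  -0.42  2.22  1.17  0.51 -0.12] F [0.1 0.2 0.1] op 0.0002457816893377574
-2 butt x -64.4 [(-45, np.float64(15.7), np.float64(2.2)), (-30, np.float64(15.7), np.float64(2.2)), (-15, np.float64(15.7), np.float64(2.1)), (0, np.float64(15.6), np.float64(2.1)), (15, np.float64(15.6), np.float64(2.0)), (30, np.float64(13.3), np.float64(1.3)), (40, np.float64(13.3), np.float64(0.8)), (50, np.float64(13.2), np.float64(1.0))]
-1 butt x -64.7 [(-45, np.float64(15.7), np.float64(0.4)), (-30, np.float64(15.7), np.float64(0.4)), (-15, np.float64(15.6), np.float64(0.6)), (0, np.float64(15.6), np.float64(0.4)), (15, np.float64(15.6), np.float
[... 695 characters left out ...]
, np.float64(-2.2)), (30, np.float64(13.2), np.float64(-2.0)), (40, np.float64(13.2), np.float64(-1.6)), (50, np.float64(13.0), np.float64(-1.9))]
2 butt x -64.8 [(-45, np.float64(15.6), np.float64(-2.9)), (-30, np.float64(15.5), np.float64(-3.0)), (-15, np.float64(15.5), np.float64(-3.2)), (0, np.float64(15.4), np.float64(-3.0)), (15, np.float64(15.5), np.float64(-3.4)), (30, np.float64(13.0), np.float64(-2.7)), (40, np.float64(13.1), np.float64(-2.2)), (50, np.float64(12.9), np.float64(-2.8))]
t 26.95 tcp [0.5146 0.1618 0.2524] 
 [[ 0.808  0.584  0.078]
 [-0.063 -0.045  0.997]
 [ 0.586 -0.81   0.   ]] q [-0.23  0.2  -0.42  2.22  1.17  0.51 -0.12] F [-0.1  0.7 -0.6] op 0.0001926551766793924
```

View pics/w23.png

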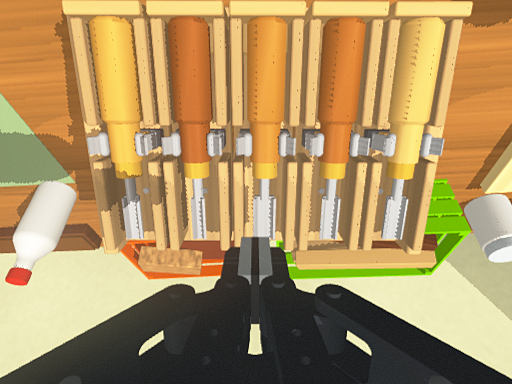

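View pics/c23.png

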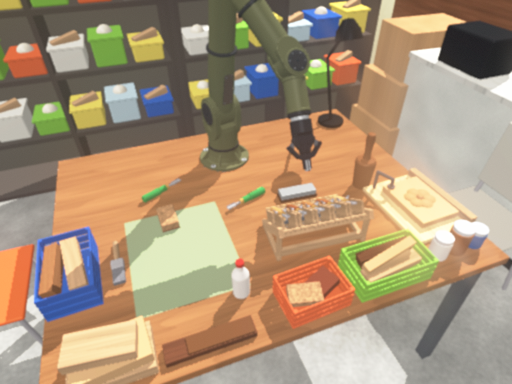

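```bash
python3 -c "
from station import *
print(ctrl.hand_in(), get_state()['t'], get_state()['force'])"
```

```text
the job is handed in; nothing more can be done
the job is handed in; nothing more can be done
```

Both bench gouges are now in the two empty places at the ends of the rack. Each lies blade up with its butt at the foot ledge and its neck pressed into the clip. I handed the job in at about 27 s; the hand-in gives no verdict.

- **Height:** in the last wrist picture all five gouges matched, handle tops 15.4–15.7 mm and necks 12.9–13.3 mm above the stored axis, so both new ones are fully home.
- **Pressing force:** I pressed with about 32 N on the first gouge and 21 N on the second. The 32 N is above the stated 10–20 N, but it was fingertip pressure only.
- **Across:** the divider edges put both places within about 0.6 mm of where I aimed. The raw across-row readings range from −3 to +2 mm, but they vary with the viewing angle.
- **Butts:** butt positions read about −55 mm, as they should. For the second gouge that reading dates from before the press. The butt column in the last check read about −65 mm because its looser colour mask also caught the ledge wood; it had done the same once before (gouge 0, −65.6 mm). I did not use it, but the butts look level in the picture.
- **Surroundings:** the stored gouges' heights and places looked unchanged. The mallet, whetstone, sanding block, brush and bottle looked unmoved in the last scene picture; I did not measure any of these shifts. The arm was clear, with about 0 N on the wrist.

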